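# Hang the crumb bin and scrape the crusts into it

## Robot

A 7-joint arm with a two-finger parallel gripper is mounted at the origin on a cart in front of the work surface, level with it; the furniture and walls round the work are solid. World frame = base frame: x ahead of the robot, y to its left, z up, the work surface at z = 0. Lengths are in m, angles in rad, forces in N, time in s.
With the tool pointing down it reaches from about 0.4 to 0.85 m from the base axis. Payload 10.4 kg.
Tool frame: the origin (TCP) lies at the very end of the fingers, on their centre line; the grasp point (between the pads) lies 19 mm behind it (r.pinch_z is the distance from the TCP to the grasp point, in m); z points along the fingers, y is the direction in which the jaws open and shut (so a half turn about z gives the same grasp; the last joint's range is limited). The gripper opens to 87 mm and grips with 3 to 60 N. Pads are 19 mm wide; open, the fingers measure 117 mm over their backs; the gripper's body (75 mm by 190 mm) begins 51 mm behind the grasp point.
Start: joints at [-0.023, 0.332, -0.065, 1.46, 0.022, 1.35, -0.088], TCP at [0.625, 0, 0.223] pointing down, gripper open.
Joint ranges: [-2.6, 2.6], [-0.5, 2.12], [-1.47, 1.34], [0.16, 2.42], [-1.27, 4.41], [0.06, 2.06], [-2.6, 2.6]. Speed limits (rad/s): [2.22, 2.22, 2.79, 2.79, 3.14, 3.14, 3.14].

## Interface

Orientations are given as a unit quaternion [w, x, y, z].
In Python, from station import r gives the robot as it stands.
- The arm moves only by the tool jog_arm, never from a script. Its argument "steps" is a list of rows, each an object with "claw": the opening, from -1 (shut) to 1 (fully open), so that 0 is half open; "translation": the shift along the tool's x, y, z in m, a list of three; "dr": the turn, a rotation vector about the tool's x, y, z in degrees, a list of three. In form: [{"claw": claw, "translation": [x, y, z], "dr": [rx, ry, rz]}, ...]. A call has 1 to 5 rows; each row shifts and turns the commanded pose from where the row before left it, along the tool's axes as they then stand; what a row does not reach is not made up. A row lasts 1/12 s, in which the tool goes at most 41.7 mm and 7.16 degrees, less where a joint would pass 70% of its speed; a pose out of reach is approached as far as the arm can. A call with a gripper value outside its range is refused whole. The fingers move at their own pace and stop on an object; "force" is the grip in N (left out, the last holds). Time passes only in rows, so rows that do not move let the fingers close. It gives the time, the measured TCP pose, the force and the opening at its end, in the units of the state.
- r.state(): the state, without advancing time (a new reading comes with each control period).
- r.capture(name): name is "scene" or "side" or "wrist"; returns a dict with "color" (420x560x3 uint8, blue, green, red), "z_map" (420x560 float32, m along the optical axis (not along the pixel's ray), 0 where there is no reading), "mtx" (3x3 intrinsics, pixels), "rvec" (rotation vector, rad) and "tvec" (3), from world to camera coordinates, as OpenCV has them. Camera axes: x right, y down, z forward; pixel columns grow to the right and rows downward; lengths in m; the calibration is good to about 2 mm. A picture is of the moment at which its call begins.
- r.job_done(): hands the job in, once; it reports no verdict.
Trained networks look in a picture, given as the dict that the camera call returned (one of the last four; its "shot" number tells which), for a name from the list of things; names that differ only in an ending like _2 or _b are one class to them, and where a whole thing is asked for, a point or a joint stands for the part that bears it (a point fixed in the world has none). Each returns a list of dicts, best first, with "score" (0 to 1); they miss things now and then, are a little off and sometimes report something else, mostly with a low value. They report only what shows in the picture. A call takes as long as a camera call.
- r.trace(picture, thing): "region" (420x560 bool, what is visible of it) and "extent" ([centre column, centre row, width, height] in pixels, round what is visible of it).
The state is a dict: "clock": time; "joint_pos": joint angles; "qvel": joint speeds; "effort": joint torques, N m; "position": TCP position; "tool_rot": TCP orientation; "contact_force": force on the tool from outside, world axes, zero at the start; "moment": the same for the moment, N m; "width": finger opening in m.
Only numpy, scipy, OpenCV 4.12 (cv2) and the standard library are available. Lean on these libraries where they do the work, as an engineer would, in place of code of your own. Each camera call takes 0.05 s, during which the arm holds its last target.

## Task

Hang the crumb bin by its lip on the rail at the left end of the prep stand, so that it hangs straight and free of the worktop, and let go of it. Then wipe all three crusts off the marble into the hanging bin with the scraper block, reaching under the jar ledge at a slant and never touching the crusts with the gripper, and finally leave the scraper standing upright on the marble. Leave everything else where it is.

Things in the scene. Friction and masses are not known exactly. Their poses are not given: they have to be found in the camera images.
- stand: Fixed prep stand; origin on the worktop under its slab's middle; x to its back, y along it, +y end (robot's left) has the rail. Marble slab: top z 85 mm, x -103 to 88, y -130 to 130. Kerb on its front edge (x -103 to -93, 8 mm high), wooden back panel (x 88 to 100, z up to 287); both ends of the slab open.
- ledge_edge (a point): Middle of the lower front edge of the stand's ledge, axes as the stand's: stand x 7, y -15, z 275 mm. The ledge covers stand x 7 to 100, y -130 to 100; its underside is level, jars on it reach up to z 395. Under it a tool must lean about 30 to 45 degrees from vertical, reaching in from the front.
- rail_top (a point): Middle of the top edge of the stand's steel hanging rail, axes as the stand's: stand x 0, y 145, z 78 mm. The rail is an upright plate 160 mm long (x), 8 mm thick (y 141 to 149), z 12 to 78, with a 11 mm open slot between it and the slab's end.
- bin_centre (a point): Loose open bare-metal crumb bin, 0.3 to 0.45 kg; point 33 mm above the middle of its underside, axes the bin's. Outside 195 (x) by 89 mm (y); three walls 4 mm thick, 66 high. Hung, this point is at stand x 0, y 193.5 to 198.5, z 49 mm, bin axes parallel to the stand's or drooping up to 5 degrees.
- bin_grip (a point): Middle of the top edge of the bin's +y wall, 92 mm above its underside, axes the bin's: bin y +39.5 mm. This wall is 10 mm thick and stands 26 mm over the others: the place to grip the bin from above.
- bin_lip (a point): Middle of the lower edge of the bin's hooked lip, axes the bin's: bin y -59.5, 44 mm above its underside. From the -y wall (outer face y -44.5) the lip runs out at rim height (underside 62 mm up, 4 thick, 150 long), then down 22 mm as a plate (y -57.5 to -61.5): 13 mm gap to straddle the rail.
- scraper_centre (a point): Loose wooden scraper block standing upright on the hob (4.5 mm above the worktop), 0.18 to 0.35 kg; the point is its centre, 36 mm above its underside. Foot 90 mm (x) by 30 mm (y), 22 mm high, whose long lower edges wipe; on it a grip 56 mm (x) by 24 mm (y), 22 to 72 mm high. The same both ways round.
- crust0_centre (a point): Loose hard crispbread crust, a dark brown slab 62 x 28 x 12 mm (x, y, z) lying flat on the marble, 30 g; the point is its centre. Three alike.
- crust1_centre (a point): Loose hard crispbread crust, a dark brown slab 62 x 28 x 12 mm (x, y, z) lying flat on the marble, 30 g; the point is its centre. Three alike.
- crust2_centre (a point): Loose hard crispbread crust, a dark brown slab 62 x 28 x 12 mm (x, y, z) lying flat on the marble, 30 g; the point is its centre. Three alike.
- by_coffee_tin: Bystander, leave alone: black round tin, 79 mm across, 113 high; origin at its underside.
- by_steel_tumbler: Bystander, leave alone: steel tumbler, 68 mm across, 74 high; origin at its underside.
- by_teal_beaker: Bystander, leave alone: teal beaker, 67 mm across, 98 high; origin at its underside.

How it is judged:
By the outcome, as a careful person would: the job done as asked, in the order asked, and still so for the second after the job is handed in, with the robot touching nothing.
It also fails if it takes over 72 s, if anything falls off the work surface, if the arm or the gripper's body presses on something with over 40 N, if the wrist force passes 120 N, or if a joint passes its speed limit or range.

## Working session

There is one attempt and no reset: what is moved stays moved. The work goes in short steps, Python scripts to look and compute and a tool call to move; the robot and the scene stay as the last step left them, time stands still between calls to the robot, and variables do not carry over. Pictures are saved under pics/ and viewed, and the job is handed in when it is done.

Besides the shell and the picture viewer there is one more tool, called after "Call:" as name(argument=value, ...) on one line, values as JSON. jog_arm: Moves the arm, as the interface text tells. Its arguments: {"type":"object","properties":{"steps":{"type":"array","items":{"type":"object","properties":{"claw":{"type":"number"},"translation":{"type":"array","items":{"type":"number"}},"dr":{"type":"array","items":{"type":"number"}}}}},"force":{"type":"number"}},"required":["steps"]}

```bash
ls; mkdir -p pics; python3 - <<'E'
from station import r
import cv2,numpy as np
print(r.state(), r.pinch_z)
for n in ["scene","side","wrist"]:
    c=r.capture(n); cv2.imwrite(f"pics/{n}0.png",c["color"]); np.savez(f"pics/{n}0.npz",**{k:v for k,v in c.items()})
    print(n,c["mtx"].tolist(),c["rvec"],c["tvec"])
E
```

```text
pics
{'clock': 0.0, 'joint_pos': array([-0.02260134,  0.3328944 , -0.06467659,  1.46096012,  0.02160417,
        1.34989527, -0.08850462]), 'qvel': array([ 4.72370506e-04, -9.65913015e-05,  1.26880450e-03, -3.04686451e-04,
       -1.80476487e-05,  2.38374538e-04,  3.02194015e-04]), 'effort': array([-1.20520472e-04, -6.23245955e+01,  2.44190963e-02, -3.89891267e+01,
       -6.13984605e-02,  3.97891912e-02,  1.87085252e-04]), 'position': array([ 6.24604364e-01, -2.11569097e-05,  2.21730838e-01]), 'tool_rot': array([-4.87850861e-04,  7.07107693e-01,  7.07105492e-01, -5.44169152e-04]), 'contact_force': array([-0.08752054, -0.34193555,  0.05579375]), 'moment': array([-0.03436715, -0.02859023, -0.04504227]), 'width': 0.08701280900100915} 0.0187
scene [[537.2636602129663, 0.0, 279.03659620206713], [0.0, 537.2636602129663, 212.39110355573567], [0.0, 0.0, 1.0]] [ 2.16698453 -0.61164867  0.27271872] [-0.50306114  0.30552424  1.70123783]
side [[533.262679072547, 0.0, 286.80917370490334], [0.0, 533.262679072547, 212.32398006958317], [0.0, 0.0, 1.0]] [ 2.22831843 -0.7143562   0.2915484 ] [-0.46943018  0.32466337  1.99301241]
wrist [[325.8958917443155, 0.0, 275.0270008777414], [0.0, 325.8958917443155, 211.52844833125795], [0.0, 0.0, 1.0]] [-2.83601146e+00 -3.04721155e-03  2.20060525e-03] [-0.62326307 -0.0372147   0.39109056]
```

View pics/scene0.png

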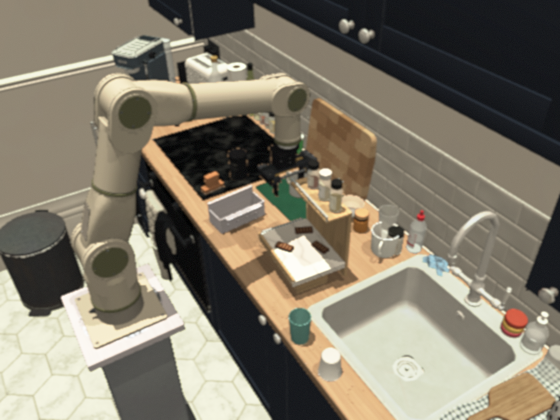

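View pics/side0.png

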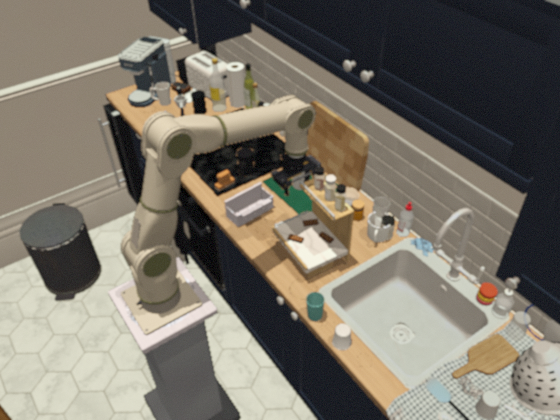

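View pics/wrist0.png

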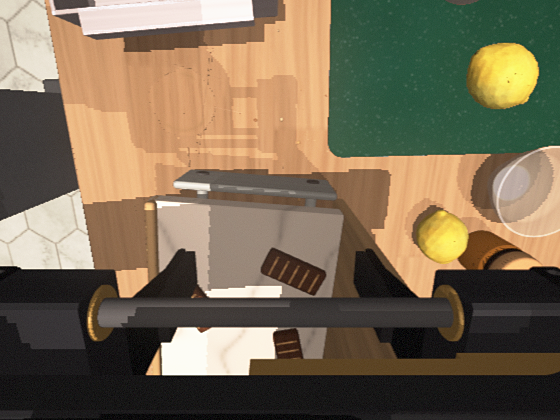

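The scene image shows the bin at about (237,210), the scraper at (211,182) on the hob, and the stand with its crusts at (303,250). In the wrist image the rail is at about (255,185), with crusts at (293,270), (200,300) and (288,345). Next I'll measure poses.

```bash
cat > h.py <<'E'
import numpy as np,cv2
from scipy.spatial.transform import Rotation as R
def cloud(c):
    z=c["z_map"];K=c["mtx"];v,u=np.mgrid[0:z.shape[0],0:z.shape[1]]
    P=np.stack([(u-K[0,2])/K[0,0]*z,(v-K[1,2])/K[1,1]*z,z],-1)
    M=cv2.Rodrigues(np.asarray(c["rvec"],float))[0]
    W=(P-np.asarray(c["tvec"]).ravel())@M
    W[z<=0]=np.nan
    return W
def proj(c,p):
    return cv2.projectPoints(np.asarray(p,float).reshape(-1,1,3),np.asarray(c["rvec"],float),np.asarray(c["tvec"],float),c["mtx"],None)[0].reshape(-1,2)
E
python3 - <<'E'
from station import r
from h import *
names=["stand","bin_centre","scraper_centre","crust0_centre","by_coffee_tin","by_steel_tumbler","by_teal_beaker"]
for n in ["scene","side","wrist"]:
    c=r.capture(n);W=cloud(c)
    np.save(f"pics/{n}_W.npy",W);
    for t in names:
        for i,d in enumerate(r.trace(c,t)[:4]):
            if d["score"]<0.3: continue
            m=d["region"]&np.isfinite(W[...,0]); p=W[m]
            if len(p)==0: continue
            np.save(f"pics/m_{n}_{t}_{i}.npy",d["region"])
            print(n,t,i,round(d["score"],2),np.round(d["extent"]),len(p),"med",np.round(np.median(p,0),3),"lo",np.round(np.percentile(p,3,0),3),"hi",np.round(np.percentile(p,97,0),3))
print(r.state()["clock"])
E
```

```text
scene stand 0 0.94 [306. 226.  92. 133.] 6585 med [ 0.629 -0.19   0.09 ] lo [ 0.494 -0.274  0.023] hi [ 0.687 -0.018  0.38 ]
scene bin_centre 0 0.95 [237. 210.  55.  44.] 1696 med [0.522 0.234 0.048] lo [0.43  0.145 0.003] hi [0.622 0.254 0.089]
scene scraper_centre 0 0.64 [212. 185.  23.  23.] 295 med [0.525 0.417 0.036] lo [0.485 0.406 0.009] hi [0.568 0.434 0.078]
scene crust0_centre 0 0.65 [304. 230.  16.   3.] 117 med [ 0.64  -0.08   0.095] lo [ 0.615 -0.096  0.087] hi [ 0.666 -0.055  0.102]
scene by_coffee_tin 0 0.96 [238. 165.  19.  33.] 515 med [0.651 0.43  0.079] lo [0.626 0.412 0.01 ] hi [0.688 0.479 0.119]
scene by_coffee_tin 1 0.44 [236. 209.  54.  48.] 1737 med [0.522 0.234 0.048] lo [0.429 0.146 0.002] hi [0.622 0.254 0.089]
scene by_steel_tumbler 0 0.73 [331. 365.  24.  32.] 599 med [ 0.418 -0.552  0.055] lo [ 0.399 -0.569  0.003] hi [ 0.447 -0.522  0.077]
scene by_steel_tumbler 1 0.7 [306. 228.  91. 131.] 6350 med [ 0.629 -0.19   0.091] lo [ 0.495 -0.274  0.029] hi [ 0.687 -0.021  0.379]
scene by_teal_beaker 0 0.63 [300. 327.  23.  34.] 718 med [ 0.419 -0.401  0.064] 
[... 1004 characters left out ...]
9] lo [ 0.396 -0.566  0.006] hi [ 0.446 -0.517  0.078]
side by_teal_beaker 0 0.76 [316. 307.  24.  27.] 491 med [ 0.416 -0.394  0.059] lo [ 0.387 -0.425  0.001] hi [ 0.449 -0.36   0.098]
wrist stand 0 0.62 [276. 275. 255. 207.] 28035 med [ 0.598 -0.049  0.084] lo [ 0.504 -0.194  0.039] hi [0.691 0.013 0.192]
wrist bin_centre 0 0.63 [164.  20. 227.  39.] 6896 med [0.519 0.161 0.065] lo [0.434 0.147 0.003] hi [0.614 0.186 0.066]
wrist scraper_centre 0 0.54 [272. 273. 254. 205.] 27623 med [ 0.597 -0.049  0.084] lo [ 0.504 -0.194  0.04 ] hi [0.691 0.013 0.191]
wrist crust0_centre 0 0.78 [294. 271.  62.  46.] 1739 med [ 0.642 -0.069  0.096] lo [ 0.614 -0.09   0.088] hi [ 0.67  -0.05   0.097]
1.35
```

```bash
python3 - <<'E'
from h import *
# topdown from scene+side, wrist separately; z-buffered
def td(W,C,x0,x1,y0,y1,s,fn):
    # image: up=+y? use right=+x, up=+y
    w=int((x1-x0)*s);h=int((y1-y0)*s)
    im=np.zeros((h,w,3),np.uint8);zb=np.full((h,w),-9.)
    P=W.reshape(-1,3);c=C.reshape(-1,3);ok=np.isfinite(P[:,0])&(P[:,2]<0.42)
    for p,k in zip(P[ok],c[ok]):
        u=int((p[0]-x0)*s);v=int((y1-p[1])*s)
        if 0<=u<w and 0<=v<h and p[2]>zb[v,u]: zb[v,u]=p[2]; im[v,u]=k
    im=cv2.dilate(im,np.ones((3,3)))
    for g in np.arange(np.ceil(x0*10)/10,x1,.1): cv2.putText(im,f"{g:.1f}",(int((g-x0)*s),10),0,.35,(0,255,255)); im[:, int((g-x0)*s)]=(0,255,255)
    for g in np.arange(np.ceil(y0*10)/10,y1,.1): cv2.putText(im,f"{g:.1f}",(0,int((y1-g)*s)),0,.35,(0,255,255)); im[int((y1-g)*s)]=(0,255,255)
    cv2.imwrite(fn,im)
for n in ["wrist","scene"]:
    W=np.load(f"pics/{n}_W.npy");C=np.load(f"pics/{n}0.npz",allow_pickle=True)["color"]
    td(W,C,.35,.85,-.35,.6,620,f"pics/td_{n}.png")
E
```

```text
(no output)
```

View pics/td_wrist.png

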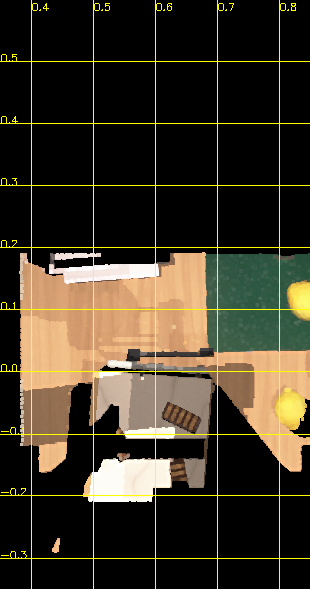

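View pics/td_scene.png

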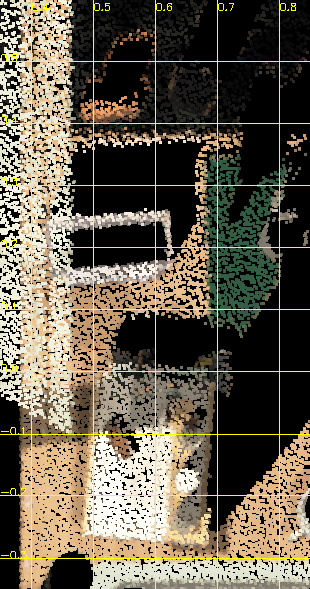

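```bash
python3 - <<'E'
from h import *
W=np.load("pics/wrist_W.npy");P=W.reshape(-1,3);P=P[np.isfinite(P[:,0])]
s=P[(P[:,0]>.56)&(P[:,0]<.66)&(P[:,1]>-.05)&(P[:,1]<-.02)];print("slab z",np.percentile(s[:,2],[2,50,98]))
f=P[(P[:,0]>.45)&(P[:,0]<.65)&(P[:,1]>.06)&(P[:,1]<.13)];print("top z",np.percentile(f[:,2],[2,50,98]))
rl=P[(P[:,2]>.072)&(P[:,2]<.083)&(P[:,1]>0.003)&(P[:,0]>.45)&(P[:,0]<.75)]
print("rail",len(rl))
for x in np.arange(.48,.72,.01):
    q=rl[abs(rl[:,0]-x)<.005]
    e=P[(abs(P[:,0]-x)<.003)&(abs(P[:,2]-.085)<.003)&(P[:,1]<.04)]
    print(round(x,2),len(q),np.round([q[:,1].min(),q[:,1].max(),np.median(q[:,2])],4) if len(q) else "", "slab ymax",np.round(e[:,1].max(),4) if len(e) else "")
for y in np.arange(-.2,.01,.015):
    q=P[(abs(P[:,1]-y)<.003)&(P[:,2]>.08)&(P[:,2]<.1)]
    k=q[q[:,2]>.0905]
    k=k[k[:,0]<.52]
    print(round(y,3),"x",np.round([q[:,0].min(),q[:,0].max()],4) if len(q) else "","kerb",np.round([k[:,0].min(),k[:,0].max()],4) if len(k) else "")
S=np.load("pics/scene_W.npy");
for n in("scene","side"):
    S=np.load(f"pics/{n}_W.npy").reshape(-1,3);S=S[np.isfinite(S[:,0])]
    f=S[(S[:,0]>.45)&(S[:,0]<.65)&(S[:,1]>.06)&(S[:,1]<.13)];print(n,"top z",np.percentile(f[:,2],[2,50,98]))
E
```

```text
slab z [-0.0018076   0.08385259  0.08577525]
top z [-0.00249713 -0.00079318  0.00092703]
rail 1228
0.48 0  slab ymax 
0.49 0  slab ymax 
0.5 0  slab ymax -0.0
0.51 0  slab ymax 0.0002
0.52 0  slab ymax -0.001
0.53 79 [0.0095 0.0178 0.0761] slab ymax -0.0011
0.54 86 [0.0088 0.017  0.0765] slab ymax -0.0022
0.55 87 [0.0076 0.0163 0.0765] slab ymax -0.0028
0.56 90 [0.0079 0.0157 0.0762] slab ymax -0.0041
0.57 91 [0.0063 0.0146 0.0763] slab ymax -0.0041
0.58 87 [0.0052 0.0141 0.0764] slab ymax -0.0051
0.59 92 [0.0046 0.0134 0.0764] slab ymax -0.0061
0.6 85 [0.0048 0.0125 0.0762] slab ymax -0.0068
0.61 86 [0.0035 0.0117 0.0765] slab ymax -0.0079
0.62 89 [0.0031 0.0108 0.0763] slab ymax -0.0087
0.63 80 [0.0031 0.0099 0.0764] slab ymax -0.0092
0.64 70 [0.0032 0.009  0.0766] slab ymax -0.0101
0.65 65 [0.003  0.0088 0.0763] slab ymax -0.0109
0.66 60 [0.0032 0.0079 0.0764] slab ymax -0.0118
0.67 48 [0.003  0.007  0.0759] slab ymax -0.0127
0.68 33 [0.0032 0.0061 0.0759] slab ymax -0.0128
0.69 0  slab ymax -0.0139
0.7 0  slab ymax -0.0147
0.71 0  slab ymax 
-0.2 x [0.4868 0.5948] kerb [0.4868 0.4947]
-0.185 x [0.4884 0.6774] kerb [0.4884 0.4964]
-0.17 x [0.4946 0.6789] kerb [0.4946 0.4969]
-0.155 x [0.512  0.6799] kerb 
-0.14 x [0.5199 0.6813] kerb 
-0.125 x  kerb 
-0.11 x  kerb 
-0.095 x [0.5406 0.6846] kerb 
-0.08 x [0.4958 0.6861] kerb [0.4958 0.5023]
-0.065 x [0.496  0.8848] kerb [0.4968 0.5051]
-0.05 x [0.4986 0.688 ] kerb [0.4986 0.5073]
-0.035 x [0.4992 0.6893] kerb [0.4992 0.5081]
-0.02 x [0.5    0.6904] kerb [0.5009 0.5094]
-0.005 x [0.5016 0.6124] kerb [0.5019 0.5107]
0.01 x  kerb 
scene top z [-9.05091107e-01 -8.43017539e-04  6.85140637e-03]
side top z [-0.91099496 -0.00116812  0.00837766]
```

```bash
python3 - <<'E'
from h import *
c=np.load("pics/wrist0.npz",allow_pickle=True)
M=cv2.Rodrigues(c["rvec"])[0];cc=-M.T@c["tvec"].ravel();print("cam",cc,"look",M[2])
q=np.array([-4.87850861e-04,7.07107693e-01,7.07105492e-01,-5.44169152e-04]);T=R.from_quat(q[[1,2,3,0]]).as_matrix();print(T.round(3))
print("cam in tool",T.T@(cc-[.6246,0,.2217]),"look in tool",T.T@M[2])
# scraper + bin from scene/side
for n in("scene","side"):
    W=np.load(f"pics/{n}_W.npy")
    for t in("bin_centre","scraper_centre"):
        m=np.load(f"pics/m_{n}_{t}_0.npy");p=W[m];p=p[np.isfinite(p[:,0])]
        for lo,hi in ((.06,.07),(.085,.1),(.068,.08),(.01,.03)):
            s=p[(p[:,2]>lo)&(p[:,2]<hi)]
            if len(s)>8:
                print(n,t,lo,len(s),s.min(0).round(3),s.max(0).round(3),cv2.minAreaRect((s[:,:2]*1000).astype(np.float32)))
W=np.load("pics/wrist_W.npy");p=W.reshape(-1,3);p=p[np.isfinite(p[:,0])]
s=p[(abs(p[:,2]-.065)<.003)&(p[:,1]>.13)&(p[:,0]<.64)]
for x in np.arange(.43,.63,.02):
    k=s[abs(s[:,0]-x)<.004]; print(round(x,2),k[:,1].min().round(4) if len(k) else None)
E
```

```text
cam [0.6238142  0.08333049 0.38302154] look [-0.0011927  -0.30084649 -0.95367184]
[[ 0.     1.    -0.001]
 [ 1.    -0.    -0.   ]
 [-0.    -0.001 -1.   ]]
cam in tool [ 0.08331763 -0.00102151 -0.16132685] look in tool [-3.00770530e-01  2.00133221e-04  9.53696518e-01]
scene bin_centre 0.06 325 [0.426 0.14  0.06 ] [0.626 0.258 0.07 ] ((527.7154541015625, 197.3098907470703), (198.6730194091797, 112.11576080322266), 5.072565078735352)
scene bin_centre 0.085 103 [0.429 0.231 0.085] [0.613 0.255 0.097] ((520.7803955078125, 244.27865600585938), (183.7091064453125, 16.86474609375), 3.5129199028015137)
scene bin_centre 0.068 146 [0.428 0.144 0.068] [0.622 0.258 0.08 ] ((525.296142578125, 198.76394653320312), (191.75967407226562, 111.33116149902344), 3.331423044204712)
scene bin_centre 0.01 370 [0.425 0.151 0.01 ] [0.628 0.259 0.03 ] ((526.3814697265625, 206.47793579101562), (198.53111267089844, 101.35769653320312), 3.3763532638549805)
scene scraper_centre 0.06 34 [0.498 0.402 0.061] [0.554 0.443 0.07 ] ((528.1748657226562, 420.012939453125), (59.554317474365234, 31.556913375854492), 16.258331
[... 936 characters left out ...]
9.33279418945312), (203.2425537109375, 100.7899169921875), 5.275770664215088)
side scraper_centre 0.06 28 [0.495 0.414 0.06 ] [0.55  0.44  0.069] ((522.604736328125, 427.2731018066406), (55.47606658935547, 26.029438018798828), 0.04560547322034836)
side scraper_centre 0.068 41 [0.496 0.41  0.068] [0.55  0.445 0.078] ((524.1378173828125, 427.4750671386719), (54.68246078491211, 31.600055694580078), 7.063406467437744)
side scraper_centre 0.01 91 [0.476 0.405 0.01 ] [0.587 0.52  0.03 ] ((541.8882446289062, 452.6387939453125), (148.2194366455078, 71.75904083251953), 51.14690017700195)
0.43 0.1598
0.45 0.1608
0.47 0.1457
0.49 0.1469
0.51 0.1486
0.53 0.15
0.55 0.152
0.57 0.1532
0.59 0.1551
0.61 None
```

Call:
jog_arm(steps=[{"claw":1,"translation":[0.04,-0.003,-0.015],"dr":[0,0,0]},{"claw":1,"translation":[0.04,-0.003,-0.015],"dr":[0,0,0]},{"claw":1,"translation":[0.04,-0.003,-0.015],"dr":[0,0,0]},{"claw":1,"translation":[0.04,-0.003,-0.015],"dr":[0,0,0]},{"claw":1,"translation":[0.04,-0.003,-0.015],"dr":[0,0,0]}])

```text
clock: 1.77
position: [0.61, 0.1963, 0.2965]
tool_rot: [0.0, 0.707, 0.707, 0.0]
contact_force: [1.3, 0.4, 0.0]
width: 0.087
```

Call:
jog_arm(steps=[{"claw":1,"translation":[0.035,-0.003,0],"dr":[0,0,0]},{"claw":1,"translation":[0.035,-0.003,0],"dr":[0,0,0]},{"claw":1,"translation":[0.03,-0.003,0],"dr":[0,0,-7]},{"claw":1,"translation":[0,0,0],"dr":[0,0,-7]},{"claw":1,"translation":[0,0,0],"dr":[0,0,-7]}])

```text
clock: 2.18
position: [0.6003, 0.2976, 0.295]
tool_rot: [-0.001, 0.562, 0.827, 0.0]
contact_force: [0.8, -1.0, -0.5]
width: 0.0866
```

Call:
jog_arm(steps=[{"claw":1,"translation":[0,0,0],"dr":[0,0,-7]},{"claw":1,"translation":[0,0,0],"dr":[0,0,-7]},{"claw":1,"translation":[0,0,0],"dr":[0,0,-7]},{"claw":1,"translation":[0,0,0],"dr":[0,0,-7]},{"claw":1,"translation":[0,0,0],"dr":[0,0,-7]}])

```text
clock: 2.6
position: [0.6015, 0.2946, 0.2955]
tool_rot: [0.0, 0.29, 0.957, 0.0]
contact_force: [-0.5, 0.0, -0.6]
width: 0.0869
```

Call:
jog_arm(steps=[{"claw":1,"translation":[0,0,0],"dr":[0,0,-7]},{"claw":1,"translation":[0,0,0],"dr":[0,0,-7]},{"claw":1,"translation":[0,0,0],"dr":[0,0,-7]},{"claw":1,"translation":[0,0,0],"dr":[0,0,-7]},{"claw":1,"translation":[0,0,0],"dr":[0,0,-3.5]}])

```text
clock: 3.02
position: [0.6015, 0.2945, 0.2955]
tool_rot: [-0.0, 0.018, 1.0, -0.0]
contact_force: [0.3, 0.8, -0.3]
width: 0.0867
```

```bash
cat >> h.py <<'E'
def pose(s):
    q=np.asarray(s["tool_rot"]);return np.asarray(s["position"]),R.from_quat(q[[1,2,3,0]]).as_matrix()
E
python3 - <<'E'
from station import r
from h import *
c=r.capture("wrist");cv2.imwrite("pics/w1.png",c["color"]);W=cloud(c);np.save("pics/w1_W.npy",W)
print(r.state()["joint_pos"].round(3))
p,T=pose(r.state());print(p,T.round(3))
P=W.reshape(-1,3);P=P[np.isfinite(P[:,0])]
f=P[(P[:,0]>.45)&(P[:,0]<.6)&(P[:,1]>.28)&(P[:,1]<.36)];print("top",np.percentile(f[:,2],[5,50,95]))
for lo,hi,ya,yb in((.086,.097,.1,.3),(.06,.069,.1,.3),(.07,.085,.35,.5),(.02,.03,.35,.5)):
    s=P[(P[:,2]>lo)&(P[:,2]<hi)&(P[:,1]>ya)&(P[:,1]<yb)&(P[:,0]>.38)&(P[:,0]<.64)]
    if len(s): print(lo,len(s),s.min(0).round(4),s.max(0).round(4),np.median(s[:,2]),cv2.minAreaRect((s[:,:2]*1000).astype(np.float32)))
E
```

```text
[-0.243  0.443 -0.419  1.187  0.175  1.546  0.906]
[0.60149899 0.29441512 0.29545771] [[-0.999  0.035 -0.   ]
 [ 0.035  0.999 -0.   ]
 [ 0.    -0.    -1.   ]]
top [-0.00140557  0.38831141  0.40665768]
0.086 1763 [0.4246 0.2397 0.086 ] [0.6193 0.2641 0.0936] 0.09056564949723646 ((521.9462280273438, 252.1043701171875), (195.00863647460938, 10.3773193359375), 4.5354156494140625)
0.06 3430 [0.4254 0.1461 0.06  ] [0.6245 0.2645 0.0689] 0.06482657013856007 ((525.431396484375, 204.31851196289062), (194.9169464111328, 106.28703308105469), 4.501142978668213)
0.07 1261 [0.4967 0.4155 0.07  ] [0.6397 0.4768 0.085 ] 0.07518542576526946 ((566.112060546875, 434.8822326660156), (138.8224334716797, 50.769691467285156), 14.437274932861328)
0.02 914 [0.479  0.4101 0.0201] [0.6392 0.4737 0.03  ] 0.025353699974501792 ((557.8971557617188, 442.14044189453125), (158.31234741210938, 46.50291442871094), 6.8627142906188965)
```

View pics/w1.png

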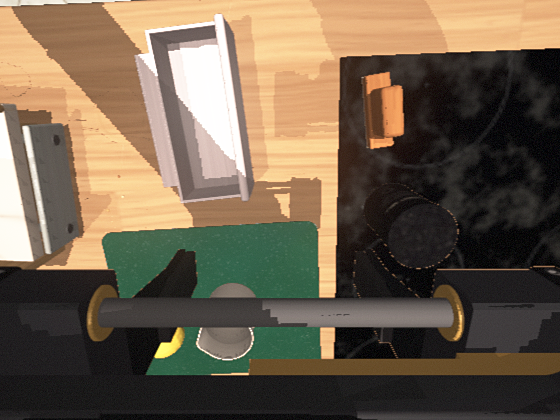

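```bash
cat >> h.py <<'E'
def Rt(yaw,lean):
    """tool x=-ex, y=ey at yaw(deg), leaned so tool z tips to +ex by lean deg"""
    c,s=np.cos(np.radians(yaw)),np.sin(np.radians(yaw))
    B=np.array([[-c,-s,0],[-s,c,0],[0,0,-1.]]).T
    B=np.stack([[-c,-s,0],[-s,c,0],[0,0,-1]],1)
    return B@R.from_rotvec([0,-np.radians(lean),0]).as_matrix()
def delta(s,p1,T1):
    p,T=pose(s); rv=R.from_matrix(T.T@T1).as_rotvec(degrees=True)
    d=T.T@(np.asarray(p1)-p); n=max(np.linalg.norm(d)/.04,np.linalg.norm(rv)/7)
    return d.round(4),rv.round(2),round(n,1)
def stand(x,y,z,O=(.5931,-.1365),a=-4.38):
    c,s=np.cos(np.radians(a)),np.sin(np.radians(a))
    return np.array([O[0]+c*x-s*y,O[1]+s*x+c*y,z])
def tostand(p,O=(.5931,-.1365),a=-4.38):
    c,s=np.cos(np.radians(a)),np.sin(np.radians(a));x=p[...,0]-O[0];y=p[...,1]-O[1]
    return np.stack([c*x+s*y,-s*x+c*y,p[...,2]],-1)
E
python3 - <<'E'
from station import r
from h import *
print(delta(r.state(),[.522,.252,.14],Rt(4.5,0)))
P=np.load("pics/w1_W.npy").reshape(-1,3);P=P[np.isfinite(P[:,0])]
for lo,hi in((.07,.085),(.02,.03),(.008,.03)):
    s=P[(P[:,2]>lo)&(P[:,2]<hi)&(P[:,1]>.37)&(P[:,1]<.5)&(P[:,0]>.38)&(P[:,0]<.59)]
    print(lo,len(s),s.min(0).round(4),s.max(0).round(4),np.median(s[:,2]),cv2.minAreaRect((s[:,:2]*1000).astype(np.float32)))
E
```

```text
(array([ 0.0779, -0.0452,  0.1555]), array([-0.01, -0.  , -6.53]), np.float64(4.5))
0.07 1076 [0.4967 0.4155 0.0701] [0.5531 0.4434 0.0779] 0.07508878661642354 ((524.8899536132812, 429.9821472167969), (55.79241943359375, 23.928916931152344), 7.475093364715576)
0.02 829 [0.479  0.4101 0.0201] [0.5706 0.4504 0.03  ] 0.025363088848171515 ((524.8158569335938, 430.1543273925781), (89.78697204589844, 30.663410186767578), 7.073188304901123)
0.008 1010 [0.479  0.4096 0.0081] [0.5709 0.4504 0.03  ] 0.025099264374828963 ((524.8175048828125, 430.1440734863281), (89.79109954833984, 30.716594696044922), 7.099039554595947)
```

Call:
jog_arm(steps=[{"claw":0,"translation":[0.016,-0.009,0.031],"dr":[0,0,-6.5]},{"claw":0,"translation":[0.0165,-0.007,0.031],"dr":[0,0,0]},{"claw":0,"translation":[0.0165,-0.007,0.031],"dr":[0,0,0]},{"claw":0,"translation":[0.0165,-0.007,0.031],"dr":[0,0,0]},{"claw":0,"translation":[0.0165,-0.007,0.031],"dr":[0,0,0]}])

```text
clock: 3.48
position: [0.5203, 0.2531, 0.1393]
tool_rot: [0.0, -0.034, 0.999, 0.0]
contact_force: [1.1, 0.2, -0.3]
width: 0.0614
```

Call:
jog_arm(steps=[{"claw":0,"translation":[0,0,0],"dr":[0,0,0]}])

```text
clock: 3.57
position: [0.5152, 0.2501, 0.1336]
tool_rot: [-0.005, -0.034, 0.999, -0.003]
contact_force: [0.4, 0.1, -1.4]
width: 0.0551
```

```bash
python3 - <<'E'
from station import r
from h import *
print(delta(r.state(),[.522,.252,.056],Rt(4.5,0)))
c=r.capture("wrist");cv2.imwrite("pics/w2.png",c["color"])
E
```

```text
(array([-0.0078,  0.0019,  0.0775]), array([-0.31, -0.62, -0.6 ]), np.float64(1.9))
```

View pics/w2.png

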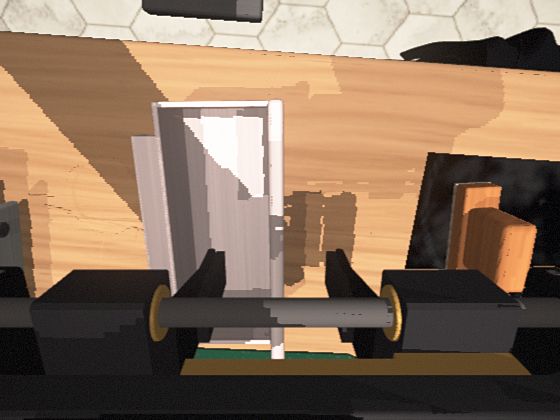

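The wall is at column 275, between the fingers at about 215 and 340. I'll descend with the small correction included.

Call:
jog_arm(steps=[{"claw":0,"translation":[0,0,0],"dr":[0,0,0]},{"claw":0,"translation":[0,0,0],"dr":[0,0,0]},{"claw":0,"translation":[0,0,0.02],"dr":[0,0,0]},{"claw":0,"translation":[0,0,0.02],"dr":[0,0,0]},{"claw":0,"translation":[0,0,0],"dr":[0,0,0]}])

```text
clock: 4.03
position: [0.5209, 0.2536, 0.0987]
tool_rot: [-0.001, -0.035, 0.999, -0.0]
contact_force: [-1.0, 0.4, -0.8]
width: 0.0437
```

```bash
python3 - <<'E'
from station import r
from h import *
print(delta(r.state(),[.522,.252,.056],Rt(4.5,0)),r.state()["position"])
E
```

```text
(array([-0.0011, -0.0017,  0.0427]), array([-0.03, -0.12, -0.53]), np.float64(1.1)) [0.52092238 0.25362761 0.09866751]
```

Call:
jog_arm(steps=[{"claw":0,"translation":[-0.0005,-0.001,0.021],"dr":[0,0,-0.5]},{"claw":0,"translation":[-0.0005,-0.0007,0.0215],"dr":[0,0,0]},{"claw":0,"translation":[0,0,0],"dr":[0,0,0]},{"claw":-1,"translation":[0,0,0],"dr":[0,0,0]},{"claw":-1,"translation":[0,0,0],"dr":[0,0,0]}], force=45)

```text
clock: 4.45
position: [0.5235, 0.253, 0.0601]
tool_rot: [0.001, -0.039, 0.999, 0.001]
contact_force: [0.4, 0.9, 1.3]
width: 0.0365
```

Call:
jog_arm(steps=[{"claw":-1,"translation":[0,0,0],"dr":[0,0,0]},{"claw":-1,"translation":[0,0,0],"dr":[0,0,0]},{"claw":-1,"translation":[0,0,0],"dr":[0,0,0]},{"claw":-1,"translation":[0,0,0],"dr":[0,0,0]},{"claw":-1,"translation":[0,0,0],"dr":[0,0,0]}])

```text
clock: 4.87
position: [0.5226, 0.252, 0.0586]
tool_rot: [0.0, -0.039, 0.999, -0.0]
contact_force: [-1.7, -0.7, 3.4]
width: 0.0098
```

```bash
python3 - <<'E'
from station import r
from h import *
s=r.state();print(s["position"],pose(s)[1].round(3),s["width"],s["contact_force"],s["moment"])
E
```

```text
[0.52258415 0.25201565 0.05858396] [[-0.997 -0.078  0.001]
 [-0.078  0.997 -0.   ]
 [-0.001 -0.    -1.   ]] 0.009805067276502225 [-1.68265431 -0.66594673  3.42675344] [-0.05199345  0.06718363 -0.0073712 ]
```

Call:
jog_arm(steps=[{"claw":-1,"translation":[0,0,-0.01],"dr":[0,0,0]},{"claw":-1,"translation":[0,0,-0.02],"dr":[0,0,0]},{"claw":-1,"translation":[0,0,-0.025],"dr":[0,0,0]},{"claw":-1,"translation":[0,0,0],"dr":[0,0,0]},{"claw":-1,"translation":[0,0,0],"dr":[0,0,0]}])

```text
clock: 5.28
position: [0.5228, 0.2526, 0.1144]
tool_rot: [0.001, -0.039, 0.999, 0.0]
contact_force: [-1.0, -0.5, -3.9]
width: 0.0097
```

```bash
python3 - <<'E'
from station import r
from h import *
s=r.state();print(s["position"],s["width"],s["contact_force"],s["moment"])
print(stand(0,.2355,.115))
print(delta(s,stand(0,.2355,.115),Rt(-4.4,0)))
c=r.capture("wrist");cv2.imwrite("pics/w3.png",c["color"])
W=cloud(c);P=W.reshape(-1,3);P=P[np.isfinite(P[:,0])]
s=P[(P[:,0]>.4)&(P[:,0]<.52)&(P[:,1]>.12)&(P[:,1]<.28)&(P[:,2]>.1)&(P[:,2]<.17)]
np.save("pics/w3_W.npy",W)
for y in np.arange(.14,.26,.01):
    k=s[(abs(s[:,1]-y)<.005)];print(round(y,2),len(k),np.percentile(k[:,2],95).round(4) if len(k) else None)
E
```

```text
[0.52283074 0.25262988 0.11442134] 0.009688717763986235 [-0.9600441  -0.52350985 -3.93957449] [ 0.21949532  0.01813657 -0.05438462]
[0.61108537 0.09831222 0.115     ]
(array([-0.0759, -0.1608, -0.0006]), array([0.06, 0.12, 8.91]), np.float64(4.4))
0.14 0 None
0.15 1529 0.1217
0.16 2902 0.1217
0.17 4941 0.1213
0.18 266 0.1217
0.19 273 0.1217
0.2 268 0.1216
0.21 277 0.1215
0.22 269 0.1216
0.23 272 0.1217
0.24 1695 0.1547
0.25 4530 0.1477
```

View pics/w3.png

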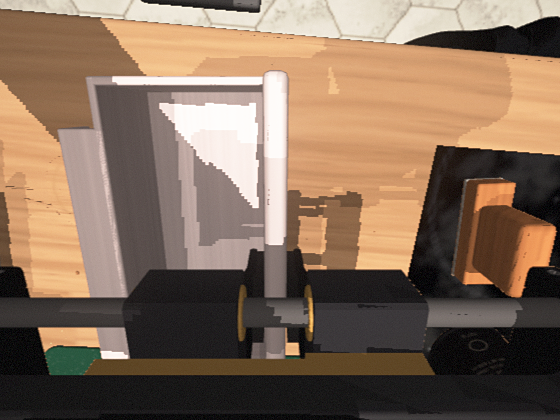

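Call:
jog_arm(steps=[{"claw":-1,"translation":[0,0,0],"dr":[0,0,4.5]},{"claw":-1,"translation":[0,0,0],"dr":[0,0,4.4]},{"claw":-1,"translation":[-0.02,-0.02,0],"dr":[0,0,0]},{"claw":-1,"translation":[-0.02,-0.02,0],"dr":[0,0,0]},{"claw":-1,"translation":[-0.02,-0.02,0],"dr":[0,0,0]}])

```text
clock: 5.75
position: [0.577, 0.1869, 0.1115]
tool_rot: [-0.001, 0.038, 0.999, -0.0]
contact_force: [1.6, 0.2, -2.9]
width: 0.0098
```

```bash
python3 - <<'E'
from station import r
from h import *
s=r.state()
print(delta(s,stand(0,.2355,.115),Rt(-4.4,0)))
E
```

```text
(array([-0.0406, -0.0858, -0.0035]), array([-0.06, -0.13,  0.08]), np.float64(2.4))
```

Call:
jog_arm(steps=[{"claw":-1,"translation":[-0.013,-0.02,-0.001],"dr":[0,0,0]},{"claw":-1,"translation":[-0.013,-0.02,-0.001],"dr":[0,0,0]},{"claw":-1,"translation":[-0.013,-0.02,0],"dr":[0,0,0]},{"claw":-1,"translation":[0,-0.011,0],"dr":[0,0,0]},{"claw":-1,"translation":[0,0,0],"dr":[0,0,0]}])

```text
clock: 6.17
position: [0.6106, 0.1098, 0.1132]
tool_rot: [-0.001, 0.041, 0.999, -0.001]
contact_force: [0.1, -0.1, -3.3]
width: 0.0097
```

Call:
jog_arm(steps=[{"claw":-1,"translation":[0,0,0],"dr":[0,0,0]}])

```text
clock: 6.25
position: [0.61, 0.1136, 0.1138]
tool_rot: [-0.001, 0.039, 0.999, -0.0]
contact_force: [-0.8, 0.6, -2.9]
width: 0.0094
```

```bash
python3 - <<'E'
from station import r
from h import *
s=r.state()
print(delta(s,stand(0,.2355,.115),Rt(-4.4,0)))
c=r.capture("wrist");cv2.imwrite("pics/w4.png",c["color"]);W=cloud(c);np.save("pics/w4_W.npy",W)
P=tostand(W.reshape(-1,3));P=P[np.isfinite(P[:,0])]
for nm,lo,hi,ya,yb in (("rail",.073,.080,.1395,.16),("slab",.081,.088,.0,.14),("lip",.115,.125,.1,.2),("wall",.135,.155,.2,.27)):
    for x in (-.09,-.07,-.06,-.05,-.04,-.03):
        k=P[(abs(P[:,0]-x)<.004)&(P[:,2]>lo)&(P[:,2]<hi)&(P[:,1]>ya)&(P[:,1]<yb)]
        if len(k): print(nm,x,len(k),k[:,1].min().round(4),k[:,1].max().round(4),np.median(k[:,2]).round(4))
E
```

```text
(array([-0.0023, -0.0152, -0.0012]), array([-0.01, -0.13, -0.05]), np.float64(0.4))
slab -0.09 778 0.0966 0.131 0.0839
slab -0.07 872 0.0909 0.1275 0.084
slab -0.06 881 0.0886 0.1272 0.0839
slab -0.05 883 0.0867 0.1274 0.084
slab -0.04 907 0.0844 0.1272 0.084
slab -0.03 915 0.0811 0.1272 0.0839
lip -0.09 249 0.1668 0.172 0.1199
lip -0.07 850 0.1501 0.1719 0.1204
lip -0.06 816 0.1498 0.172 0.1203
lip -0.05 758 0.15 0.1722 0.1203
lip -0.04 714 0.1499 0.1719 0.1202
lip -0.03 681 0.1501 0.1718 0.1202
wall -0.09 594 0.2462 0.2559 0.1461
wall -0.07 502 0.2461 0.2561 0.1459
wall -0.06 461 0.2464 0.2559 0.146
wall -0.05 447 0.2462 0.256 0.146
wall -0.04 426 0.2461 0.2561 0.1459
wall -0.03 386 0.2461 0.2557 0.1458
```

View pics/w4.png

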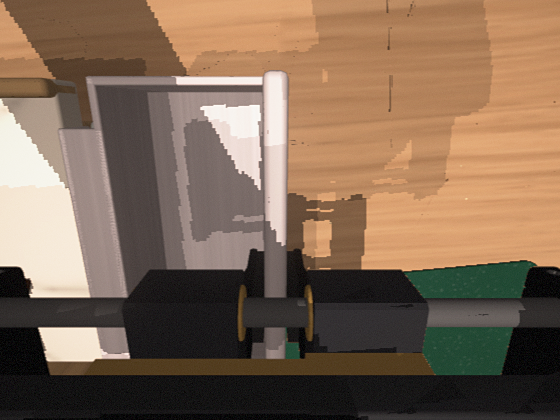

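Call:
jog_arm(steps=[{"claw":-1,"translation":[-0.002,-0.0155,0],"dr":[0,0,0]},{"claw":-1,"translation":[0,0,0],"dr":[0,0,0]},{"claw":-1,"translation":[0,0,0],"dr":[0,0,0]},{"claw":-1,"translation":[0,0,0],"dr":[0,0,0]}])

```text
clock: 6.63
position: [0.6114, 0.0998, 0.115]
tool_rot: [-0.0, 0.038, 0.999, 0.0]
contact_force: [-0.7, -0.2, -3.5]
width: 0.0095
```

```bash
python3 - <<'E'
from station import r
from h import *
s=r.state()
print(delta(s,stand(0,.2355,.115),Rt(-4.4,0)))
c=r.capture("wrist");W=cloud(c);np.save("pics/w5_W.npy",W)
P=tostand(W.reshape(-1,3));P=P[np.isfinite(P[:,0])]
for nm,lo,hi,ya,yb in (("slab",.081,.088,.0,.14),("lip",.115,.125,.1,.2),("wall",.135,.155,.2,.27)):
    for x in (-.095,-.09,-.085,-.08,-.07,-.06,-.03):
        k=P[(abs(P[:,0]-x)<.003)&(P[:,2]>lo)&(P[:,2]<hi)&(P[:,1]>ya)&(P[:,1]<yb)]
        if len(k): print(nm,x,len(k),k[:,1].min().round(4),k[:,1].max().round(4),np.median(k[:,2]).round(4))
k=P[(P[:,2]>.14)&(P[:,2]<.155)&(P[:,1]>.2)&(P[:,1]<.26)];print("wall xmin",np.percentile(k[:,0],[0,1]))
k=P[(P[:,2]>.087)&(P[:,2]<.096)&(P[:,1]>.05)&(P[:,1]<.125)&(P[:,0]<-.08)];print("kerb x",k[:,0].min(),k[:,0].max(),len(k))
E
```

```text
(array([ 0.0002, -0.0016, -0.    ]), array([ 0.04, -0.01,  0.07]), np.float64(0.0))
slab -0.095 246 0.0841 0.131 0.0844
slab -0.09 948 0.0832 0.1309 0.084
slab -0.085 1036 0.0821 0.1306 0.0839
slab -0.08 976 0.0799 0.1308 0.0839
slab -0.07 645 0.0781 0.1131 0.084
slab -0.06 625 0.0758 0.1132 0.0839
slab -0.03 671 0.0684 0.1135 0.0839
lip -0.095 1188 0.1536 0.2 0.1212
lip -0.09 206 0.153 0.158 0.1207
lip -0.085 211 0.1533 0.1579 0.1206
lip -0.08 211 0.1533 0.1582 0.1207
lip -0.07 655 0.136 0.158 0.1213
lip -0.06 617 0.1362 0.1585 0.1213
lip -0.03 526 0.1362 0.158 0.1212
wall -0.095 405 0.2324 0.2419 0.1469
wall -0.09 435 0.2324 0.242 0.1471
wall -0.085 435 0.2323 0.242 0.1471
wall -0.08 434 0.2323 0.2422 0.1471
wall -0.07 399 0.2322 0.2423 0.147
wall -0.06 353 0.2326 0.242 0.147
wall -0.03 300 0.2323 0.242 0.1471
wall xmin [-0.09804012 -0.09663369]
kerb x -0.10251739327890223 -0.092530749449868 1256
```

Call:
jog_arm(steps=[{"claw":-1,"translation":[0,-0.0012,0.015],"dr":[0,0,0]},{"claw":-1,"translation":[0,0,0.01],"dr":[0,0,0]},{"claw":-1,"translation":[0,0,0.005],"dr":[0,0,0]},{"claw":-1,"translation":[0,0,0],"dr":[0,0,0]},{"claw":-1,"translation":[0,0,0],"dr":[0,0,0]}])

```text
clock: 7.1
position: [0.6114, 0.0975, 0.0848]
tool_rot: [-0.0, 0.038, 0.999, 0.0]
contact_force: [0.5, -0.0, -2.2]
width: 0.0096
```

Call:
jog_arm(steps=[{"claw":-1,"translation":[0,0,0.004],"dr":[0,0,0]},{"claw":-1,"translation":[0,0,0.003],"dr":[0,0,0]},{"claw":-1,"translation":[0,0,0],"dr":[0,0,0]}])

```text
clock: 7.35
position: [0.6114, 0.0971, 0.0776]
tool_rot: [-0.0, 0.038, 0.999, -0.0]
contact_force: [0.1, 0.0, -4.0]
width: 0.0101
```

```bash
python3 - <<'E'
from station import r
from h import *
s=r.state()
print(delta(s,stand(0,.2355,.0755),Rt(-4.4,0)),s["contact_force"],s["moment"])
c=r.capture("wrist");W=cloud(c);np.save("pics/w5_W.npy",W);cv2.imwrite("pics/w6.png",c["color"])
P=tostand(W.reshape(-1,3));P=P[np.isfinite(P[:,0])]
for nm,lo,hi,ya,yb in (("slab",.081,.088,.0,.14),("lip",.076,.088,.125,.2),("wall",.1,.125,.2,.27)):
    for x in (-.085,-.07,-.06,-.03):
        k=P[(abs(P[:,0]-x)<.003)&(P[:,2]>lo)&(P[:,2]<hi)&(P[:,1]>ya)&(P[:,1]<yb)]
        if len(k): print(nm,x,len(k),k[:,1].min().round(4),k[:,1].max().round(4),np.median(k[:,2]).round(4))
E
```

```text
(array([0.0005, 0.0012, 0.0021]), array([-0.01, -0.02, -0.  ]), np.float64(0.1)) [ 0.11108401  0.01143661 -3.97244482] [ 0.22935469 -0.02800684 -0.01820242]
slab -0.085 678 0.1095 0.1313 0.0839
slab -0.07 899 0.1053 0.14 0.0839
slab -0.06 920 0.1033 0.14 0.0839
slab -0.03 940 0.0953 0.14 0.0839
lip -0.085 533 0.125 0.1554 0.0831
lip -0.07 957 0.125 0.1553 0.0838
lip -0.06 907 0.125 0.1556 0.0838
lip -0.03 752 0.125 0.1553 0.0838
wall -0.085 421 0.2298 0.2395 0.1098
wall -0.07 395 0.2296 0.2396 0.1096
wall -0.06 358 0.23 0.2394 0.1097
wall -0.03 300 0.2297 0.2393 0.1096
```

View pics/w6.png

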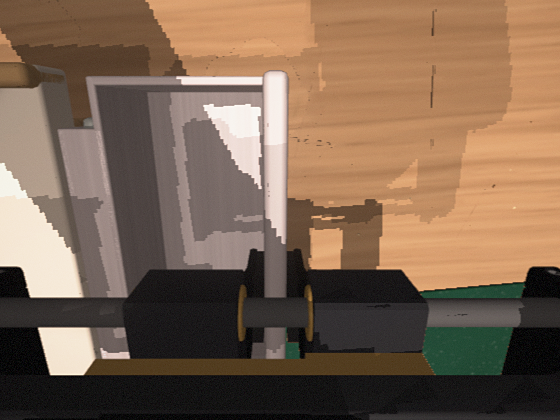

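Call:
jog_arm(steps=[{"claw":-1,"translation":[0,0.0005,0.002],"dr":[0,0,0]},{"claw":-1,"translation":[0,0,0.001],"dr":[0,0,0]},{"claw":-1,"translation":[0,0,0],"dr":[0,0,0]},{"claw":-1,"translation":[0,0,0],"dr":[0,0,0]}])

```text
clock: 7.73
position: [0.6117, 0.0977, 0.075]
tool_rot: [-0.0, 0.038, 0.999, 0.0]
contact_force: [0.1, 0.4, -3.4]
width: 0.0098
```

Call:
jog_arm(steps=[{"claw":-1,"translation":[0,0,0.001],"dr":[0,0,0]},{"claw":-1,"translation":[0,0,0],"dr":[0,0,0]},{"claw":-1,"translation":[0,0,0],"dr":[0,0,0]}])

```text
clock: 7.98
position: [0.6119, 0.0977, 0.0743]
tool_rot: [0.0, 0.038, 0.999, 0.0]
contact_force: [0.3, -0.2, -1.8]
width: 0.01
```

```bash
python3 - <<'E'
from station import r
s=r.state()
print(s["position"],s["contact_force"],s["moment"])
E
```

```text
[0.61187161 0.09770056 0.07430342] [ 0.29095306 -0.18984222 -1.76521793] [ 0.17194659 -0.05309827 -0.00765027]
```

Call:
jog_arm(steps=[{"claw":-1,"translation":[0,0,0.0007],"dr":[0,0,0]},{"claw":-1,"translation":[0,0,0],"dr":[0,0,0]},{"claw":-0.6,"translation":[0,0,0],"dr":[0,0,0]},{"claw":-0.3,"translation":[0,0,0],"dr":[0,0,0]},{"claw":-0.2,"translation":[0,0,0],"dr":[0,0,0]}])

```text
clock: 8.4
position: [0.6118, 0.0977, 0.0734]
tool_rot: [0.0, 0.038, 0.999, 0.0]
contact_force: [-0.4, -0.8, 0.5]
width: 0.0228
```

Call:
jog_arm(steps=[{"claw":-0.1,"translation":[0,0,0],"dr":[0,0,0]},{"claw":-0.1,"translation":[0,0,0],"dr":[0,0,0]}])

```text
clock: 8.57
position: [0.6118, 0.0975, 0.0734]
tool_rot: [0.0, 0.038, 0.999, -0.0]
contact_force: [1.4, 0.4, 0.4]
width: 0.0348
```

```bash
python3 - <<'E'
from station import r
from h import *
s=r.state();print(s["position"],s["contact_force"],s["moment"],s["width"])
c=r.capture("wrist");cv2.imwrite("pics/w7.png",c["color"])
E
```

```text
[0.6117988  0.09752272 0.0733937 ] [1.40989046 0.42556452 0.37239074] [ 0.12683445 -0.07073654 -0.02775745] 0.03476110914951099
```

View pics/w7.png

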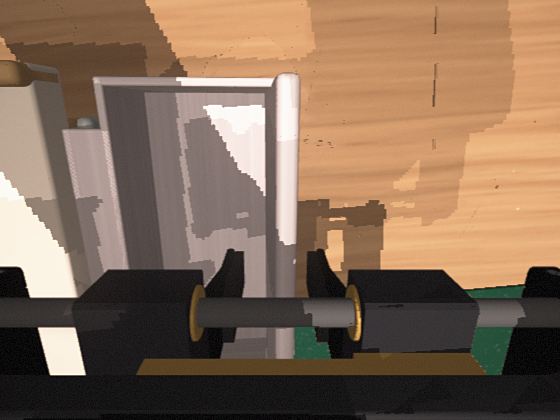

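The bin hangs with a slight droop: the wall has moved to column 287, and the fingers at 235 and 320 are clear of it. I'll retreat upward.

Call:
jog_arm(steps=[{"claw":0,"translation":[0,0.003,-0.01],"dr":[0,0,0]},{"claw":0,"translation":[0,0,-0.02],"dr":[0,0,0]},{"claw":0,"translation":[0,0,-0.035],"dr":[0,0,0]},{"claw":0,"translation":[0,0,-0.04],"dr":[0,0,0]},{"claw":0,"translation":[0,0,-0.04],"dr":[0,0,0]}])

```text
clock: 9.03
position: [0.6114, 0.1008, 0.2206]
tool_rot: [-0.0, 0.038, 0.999, 0.0]
contact_force: [1.9, 0.6, 0.1]
width: 0.0436
```

Call:
jog_arm(steps=[{"claw":1,"translation":[-0.01,0,-0.04],"dr":[0,0,0]},{"claw":1,"translation":[-0.01,0,-0.04],"dr":[0,0,0]},{"claw":1,"translation":[0,0,0],"dr":[0,0,0]}])

```text
clock: 9.28
position: [0.6351, 0.0996, 0.3083]
tool_rot: [0.006, 0.039, 0.999, 0.001]
contact_force: [1.2, -0.8, 1.3]
width: 0.0563
```

```bash
python3 - <<'E'
from station import r
from h import *
s=r.state();print(s["position"],s["contact_force"])
c=r.capture("wrist");cv2.imwrite("pics/w8.png",c["color"]);W=cloud(c);np.save("pics/w8_W.npy",W)
P=tostand(W.reshape(-1,3));P=P[np.isfinite(P[:,0])]
for lo,hi,ya,yb in((.1,.115,.2,.27),(.072,.085,.1505,.17)):
    k=P[(P[:,2]>lo)&(P[:,2]<hi)&(P[:,1]>ya)&(P[:,1]<yb)&(abs(P[:,0])<.12)]
    print(lo,len(k),k.min(0).round(4),k.max(0).round(4),cv2.minAreaRect((k[:,:2]*1000).astype(np.float32)))
# floor tilt
for y in np.arange(.15,.25,.008):
    k=P[(abs(P[:,1]-y)<.004)&(abs(P[:,0]+.05)<.03)&(P[:,2]>-.01)&(P[:,2]<.15)]
    print(round(y,3),np.percentile(k[:,2],[5,50,95]).round(4) if len(k) else None)
E
```

```text
[0.63510004 0.09956802 0.30834339] [ 1.16046307 -0.81531327  1.29656168]
0.1 239 [-0.0954  0.2361  0.1   ] [0.0929 0.2442 0.1017] ((-1.2726898193359375, 240.19625854492188), (7.9803924560546875, 188.2610321044922), 89.87530517578125)
0.072 1222 [-0.0973  0.1505  0.0721] [0.0975 0.1699 0.083 ] ((0.14111328125, 159.96046447753906), (194.75413513183594, 19.130586624145508), 0.22434309124946594)
0.15 [0.0204 0.0807 0.0821]
0.158 [0.017  0.0466 0.081 ]
0.166 [0.016  0.0174 0.0189]
0.174 [0.0154 0.0167 0.0184]
0.182 [0.0145 0.0161 0.0176]
0.19 [0.0139 0.0153 0.0168]
0.198 [0.0135 0.0147 0.0161]
0.206 [0.0128 0.0142 0.0154]
0.214 [0.012  0.0133 0.0149]
0.222 [0.0111 0.0127 0.0142]
0.23 [0.0116 0.0416 0.0797]
0.238 [0.0945 0.0993 0.1006]
0.246 [-0.0019  0.0972  0.1   ]
```

View pics/w8.png

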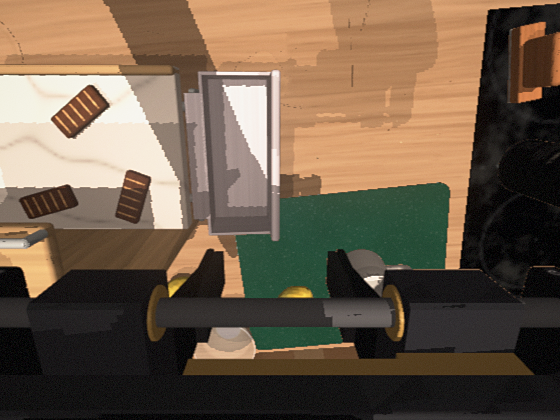

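```bash
python3 - <<'E'
from h import *
W=np.load("pics/w8_W.npy");S=tostand(W);img=cv2.imread("pics/w8.png")
m=(S[...,2]>.0895)&(S[...,2]<.101)&(S[...,0]>-.09)&(S[...,0]<.087)&(S[...,1]>-.13)&(S[...,1]<.13)&(img.max(2)<130)
n,l,st,ce=cv2.connectedComponentsWithStats(m.astype(np.uint8))
for i in range(1,n):
    if st[i,4]<100: continue
    k=S[l==i]; print(st[i,4],ce[i].round(),(k.min(0)*1000).round(),(k.max(0)*1000).round(),cv2.minAreaRect((k[:,:2]*1000).astype(np.float32)))
from station import r
print(delta(r.state(),[.45,.35,.25],Rt(7.1,38)), r.state()["joint_pos"].round(2))
E
```

```text
1173 [ 81. 111.] [-82.  -7.  90.] [-27.  57.  99.] ((-54.36176681518555, 24.44375228881836), (27.77210235595703, 62.62190628051758), 36.500465393066406)
1142 [133. 197.] [10. 48. 90.] [75. 93. 98.] ((42.4671630859375, 69.46641540527344), (28.20990562438965, 61.85898971557617), 68.44688415527344)
1216 [ 48. 202.] [ 28. -66.  90.] [69.  1. 98.] ((48.97346496582031, -32.51633834838867), (28.1522159576416, 63.42721176147461), 15.280465126037598)
(array([0.2031, 0.2353, 0.0531]), array([ -3.73, -37.38, -11.12]), np.float64(7.9)) [ 0.02  0.36 -0.35  1.27  0.12  1.52  1.19]
```

```bash
cat >> h.py <<'E'
def plan(s,p1,T1,n=None):
    from scipy.spatial.transform import Slerp
    p,T=pose(s);d,rv,m=delta(s,p1,T1);n=n or int(np.ceil(m))
    sl=Slerp([0,1],R.from_matrix([T,T1]));prev=T
    for i in range(1,n+1):
        t=prev.T@((np.asarray(p1)-p)/n);cur=sl(i/n).as_matrix()
        print("t",t.round(4).tolist(),"dr",R.from_matrix(prev.T@cur).as_rotvec(degrees=True).round(2).tolist());prev=cur
def tcp(grasp,T): return np.asarray(grasp)+T[:,2]*.0187
E
python3 - <<'E'
from station import r
from h import *
T=Rt(7.1,38);g=tcp([.5248,.430,.0565],T);print(g,g-.1*T[:,2])
plan(r.state(),g-.15*T[:,2]+[0,0,.06],T,10)
E
```

```text
[0.53622459 0.43142301 0.0417642 ] [0.47513053 0.42381334 0.12056527]
t [0.0214, 0.0305, 0.0083] dr [-0.37, -3.74, -1.11]
t [0.0213, 0.0308, 0.0071] dr [-0.37, -3.74, -1.11]
t [0.0212, 0.0312, 0.0059] dr [-0.37, -3.74, -1.11]
t [0.0209, 0.0316, 0.0048] dr [-0.37, -3.74, -1.11]
t [0.0205, 0.0319, 0.0036] dr [-0.37, -3.74, -1.11]
t [0.0201, 0.0323, 0.0025] dr [-0.37, -3.74, -1.11]
t [0.0196, 0.0327, 0.0014] dr [-0.37, -3.74, -1.11]
t [0.019, 0.0331, 0.0004] dr [-0.37, -3.74, -1.11]
t [0.0184, 0.0334, -0.0006] dr [-0.37, -3.74, -1.11]
t [0.0177, 0.0338, -0.0016] dr [-0.37, -3.74, -1.11]
```

Call:
jog_arm(steps=[{"claw":0.3,"translation":[0.0214,0.0305,0.0083],"dr":[-0.37,-3.74,-1.11]},{"claw":0.3,"translation":[0.0213,0.0308,0.0071],"dr":[-0.37,-3.74,-1.11]},{"claw":0.3,"translation":[0.0212,0.0312,0.0059],"dr":[-0.37,-3.74,-1.11]},{"claw":0.3,"translation":[0.0209,0.0316,0.0048],"dr":[-0.37,-3.74,-1.11]},{"claw":0.3,"translation":[0.0205,0.0319,0.0036],"dr":[-0.37,-3.74,-1.11]}])

```text
clock: 9.75
position: [0.5351, 0.2606, 0.2567]
tool_rot: [0.165, -0.011, 0.986, 0.01]
contact_force: [1.3, 0.2, 1.5]
width: 0.0569
```

Call:
jog_arm(steps=[{"claw":0.3,"translation":[0.0201,0.0323,0.0025],"dr":[-0.37,-3.74,-1.11]},{"claw":0.3,"translation":[0.0196,0.0327,0.0014],"dr":[-0.37,-3.74,-1.11]},{"claw":0.3,"translation":[0.019,0.0331,0.0004],"dr":[-0.37,-3.74,-1.11]},{"claw":0.3,"translation":[0.0184,0.0334,-0.0006],"dr":[-0.37,-3.74,-1.11]},{"claw":0.3,"translation":[0.0177,0.0338,-0.0016],"dr":[-0.37,-3.74,-1.11]}])

```text
clock: 10.17
position: [0.4403, 0.4209, 0.2159]
tool_rot: [0.324, -0.059, 0.944, 0.021]
contact_force: [2.1, 0.0, -0.5]
width: 0.0564
```

Call:
jog_arm(steps=[{"claw":0.3,"translation":[0,0,0],"dr":[0,0,0]},{"claw":0.3,"translation":[0,0,0],"dr":[0,0,0]},{"claw":0.3,"translation":[0,0,0],"dr":[0,0,0]}])

```text
clock: 10.42
position: [0.4418, 0.4187, 0.2149]
tool_rot: [0.321, -0.059, 0.945, 0.019]
contact_force: [1.2, 0.3, 0.2]
width: 0.0563
```

```bash
python3 - <<'E'
from station import r
from h import *
T=Rt(7.1,38);g=tcp([.5248,.430,.0565],T)
s=r.state();print(s["position"],s["joint_pos"].round(2),s["width"])
c=r.capture("wrist");cv2.imwrite("pics/w9.png",c["color"]);W=cloud(c)
P=W.reshape(-1,3);P=P[np.isfinite(P[:,0])]
k=P[(P[:,0]<.6)&(P[:,0]>.46)&(P[:,1]>.39)&(P[:,1]<.47)&(P[:,2]>.068)&(P[:,2]<.085)]
if len(k): print(len(k),k.mean(0),cv2.minAreaRect((k[:,:2]*1000).astype(np.float32)))
plan(s,g-.08*T[:,2],T)
E
```

```text
[0.44183397 0.41872198 0.21492204] [-0.43  0.07 -0.72  1.96  0.79  0.91  0.12] 0.05630248057059502
923 [0.51864785 0.42984589 0.07422684] ((523.9459228515625, 430.6014709472656), (56.28719711303711, 23.928295135498047), 7.34800386428833)
t [0.0102, 0.0004, 0.0385] dr [-0.04, -0.18, 0.02]
t [0.0103, 0.0004, 0.0384] dr [-0.04, -0.18, 0.02]
t [0.0104, 0.0003, 0.0384] dr [-0.04, -0.18, 0.02]
```

View pics/w9.png

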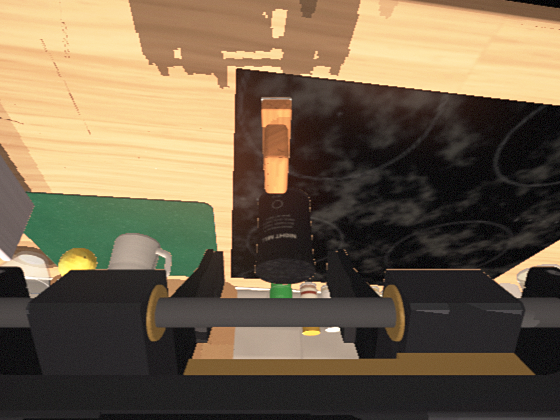

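The scraper is at (277,145), centred between the fingers, with the tin behind it at (285,235). I'll approach along the tool axis.

Call:
jog_arm(steps=[{"claw":0.3,"translation":[0.0102,0.0004,0.038],"dr":[0,-0.4,0]},{"claw":0.3,"translation":[0.0103,0.0004,0.038],"dr":[0,0,0]},{"claw":0.3,"translation":[0.0104,0.0003,0.038],"dr":[0,0,0]},{"claw":0.3,"translation":[0,0,0],"dr":[0,0,0]},{"claw":0.3,"translation":[0,0,0],"dr":[0,0,0]}])

```text
clock: 10.88
position: [0.4879, 0.4232, 0.104]
tool_rot: [0.323, -0.057, 0.945, 0.017]
contact_force: [0.3, 0.0, 1.8]
width: 0.0565
```

```bash
python3 - <<'E'
from station import r
from h import *
T=Rt(7.2,38);g=tcp([.5246,.430,.0565],T)
s=r.state();print(s["position"])
print(delta(s,g,T))
E
```

```text
[0.48785798 0.42320702 0.10401832]
(array([-0.0005,  0.0027,  0.0791]), array([-0.38, -0.29, -0.12]), np.float64(2.0))
```

Call:
jog_arm(steps=[{"claw":0.3,"translation":[0,0.001,0.025],"dr":[-0.3,-0.3,0]},{"claw":0.3,"translation":[0,0.001,0.025],"dr":[0,0,0]},{"claw":0.3,"translation":[0,0.0005,0.02],"dr":[0,0,0]},{"claw":0.3,"translation":[0,0,0],"dr":[0,0,0]},{"claw":0.3,"translation":[0,0,0],"dr":[0,0,0]}])

```text
clock: 11.3
position: [0.5302, 0.4339, 0.0533]
tool_rot: [0.327, -0.059, 0.943, 0.022]
contact_force: [0.7, 0.9, -0.8]
width: 0.0569
```

```bash
python3 - <<'E'
from station import r
from h import *
T=Rt(7.2,38);g=tcp([.5246,.430,.0565],T)
s=r.state();print(s["position"],s["contact_force"])
print(delta(s,g,T))
E
```

```text
[0.53019138 0.43388657 0.0533061 ] [ 0.70292282  0.93847917 -0.81805638]
(array([ 0.0028, -0.0032,  0.0124]), array([ 0.18,  0.32, -0.15]), np.float64(0.3))
```

Call:
jog_arm(steps=[{"claw":0.3,"translation":[0.001,-0.0015,0.0105],"dr":[0,0.2,0]},{"claw":0.3,"translation":[0,0,0],"dr":[0,0,0]},{"claw":0.3,"translation":[0,0,0],"dr":[0,0,0]},{"claw":0.3,"translation":[0,0,0],"dr":[0,0,0]}])

```text
clock: 11.63
position: [0.5351, 0.4334, 0.0431]
tool_rot: [0.325, -0.06, 0.943, 0.022]
contact_force: [-0.9, 0.1, 0.4]
width: 0.0567
```

```bash
python3 - <<'E'
from station import r
from h import *
T=Rt(7.2,38);g=tcp([.5246,.430,.0565],T)
s=r.state();print(s["position"],s["contact_force"])
print(delta(s,g,T))
c=r.capture("wrist");cv2.imwrite("pics/w10.png",c["color"])
E
```

```text
[0.53513265 0.43340818 0.04309777] [-0.86510428  0.14801651  0.38404776]
(array([ 0.0003, -0.0021,  0.0014]), array([ 0.21,  0.07, -0.06]), np.float64(0.1))
```

View pics/w10.png

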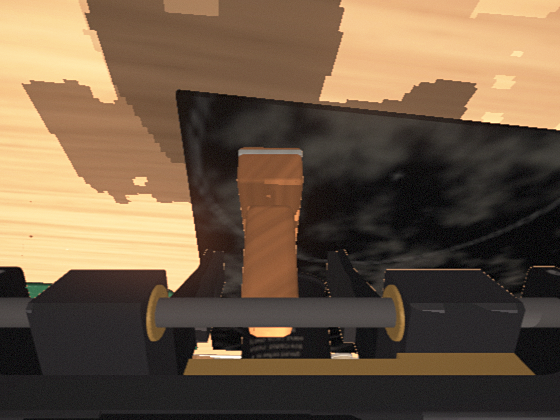

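Call:
jog_arm(steps=[{"claw":0.3,"translation":[0,-0.002,0],"dr":[0.2,0,0]},{"claw":0.3,"translation":[0,0,0],"dr":[0,0,0]},{"claw":-1,"translation":[0,0,0],"dr":[0,0,0]},{"claw":-1,"translation":[0,0,0],"dr":[0,0,0]},{"claw":-1,"translation":[0,0,0],"dr":[0,0,0]}], force=50)

```text
clock: 12.1
position: [0.5354, 0.4312, 0.0422]
tool_rot: [0.325, -0.059, 0.944, 0.02]
contact_force: [-0.1, -0.9, -0.2]
width: 0.044
```

Call:
jog_arm(steps=[{"claw":-1,"translation":[0,0,0],"dr":[0,0,0]},{"claw":-1,"translation":[0,0,0],"dr":[0,0,0]},{"claw":-1,"translation":[0,0,0],"dr":[0,0,0]},{"claw":-1,"translation":[0,0,0],"dr":[0,0,0]}])

```text
clock: 12.43
position: [0.5355, 0.4311, 0.0421]
tool_rot: [0.325, -0.059, 0.944, 0.02]
contact_force: [-0.8, 0.1, 0.3]
width: 0.0234
```

```bash
python3 - <<'E'
from station import r
from h import *
s=r.state();print(s["position"],s["tool_rot"],s["width"],s["contact_force"],s["moment"])
p,T=pose(s);print("lean",np.degrees(np.arccos(-T[2,2])),"yaw",np.degrees(np.arctan2(-T[0,1],T[1,1])),"ytilt",np.degrees(np.arcsin(T[2,1])))
E
```

```text
[0.53546029 0.43108224 0.04213051] [ 0.32511678 -0.05893565  0.94361508  0.02040218] 0.023414938075295846 [-0.77492786  0.10458251  0.27358581] [0.03377066 0.7014966  0.017975  ]
lean 38.02280371489848 yaw 7.151380836766385 ytilt 0.010409276516131463
```

```bash
cat >> h.py <<'E'
def scr(xs,ys,gap,lean=38.0):
    """TCP pose with scraper centre at stand xs,ys (m), sole gap above marble (m)"""
    return stand(xs+.011,ys,.085+gap+.0376),Rt(-4.38,lean)
E
python3 - <<'E'
from station import r
from h import *
s=r.state();p,T=pose(s)
plan(s,p+[0,0,.15],T,5)
print(); 
s2=dict(s);s2["position"]=p+[0,0,.15]
print(scr(-.07,.12,.08))
plan(s2,scr(-.07,.12,.08)[0],scr(-.07,.12,.08)[1],10)
E
```

```text
t [-0.0185, 0.0, -0.0236] dr [-0.0, -0.0, -0.0]
t [-0.0185, 0.0, -0.0236] dr [0.0, 0.0, 0.0]
t [-0.0185, 0.0, -0.0236] dr [0.0, 0.0, 0.0]
t [-0.0185, 0.0, -0.0236] dr [0.0, 0.0, 0.0]
t [-0.0185, 0.0, -0.0236] dr [0.0, 0.0, 0.0]

(array([ 0.54343683, -0.01234458,  0.2026    ]), array([[-0.78570935,  0.07637099,  0.61386342],
       [ 0.06018116,  0.99707947, -0.04701867],
       [-0.61566148,  0.        , -0.78801075]]))
t [0.0031, -0.0441, -0.0037] dr [0.71, 0.0, 0.91]
t [0.0024, -0.0442, -0.0032] dr [0.71, 0.0, 0.91]
t [0.0017, -0.0443, -0.0026] dr [0.71, 0.0, 0.91]
t [0.001, -0.0443, -0.0021] dr [0.71, 0.0, 0.91]
t [0.0003, -0.0443, -0.0015] dr [0.71, 0.0, 0.91]
t [-0.0004, -0.0443, -0.001] dr [0.71, 0.0, 0.91]
t [-0.0011, -0.0443, -0.0004] dr [0.71, 0.0, 0.91]
t [-0.0018, -0.0443, 0.0001] dr [0.71, 0.0, 0.91]
t [-0.0025, -0.0443, 0.0007] dr [0.71, 0.0, 0.91]
t [-0.0032, -0.0442, 0.0012] dr [0.71, 0.0, 0.91]
```

Call:
jog_arm(steps=[{"claw":-1,"translation":[-0.008,0,-0.01],"dr":[0,0,0]},{"claw":-1,"translation":[-0.0185,0,-0.0236],"dr":[0,0,0]},{"claw":-1,"translation":[-0.0185,0,-0.0236],"dr":[0,0,0]},{"claw":-1,"translation":[-0.0185,0,-0.0236],"dr":[0,0,0]},{"claw":-1,"translation":[-0.0185,0,-0.0236],"dr":[0,0,0]}])

```text
clock: 12.85
position: [0.5351, 0.4308, 0.1754]
tool_rot: [0.324, -0.059, 0.944, 0.02]
contact_force: [1.9, 0.6, -2.5]
width: 0.0236
```

Call:
jog_arm(steps=[{"claw":-1,"translation":[0.003,-0.036,-0.0037],"dr":[0.71,0,0.91]},{"claw":-1,"translation":[0.002,-0.036,-0.0032],"dr":[0.71,0,0.91]},{"claw":-1,"translation":[0.0017,-0.036,-0.0026],"dr":[0.71,0,0.91]},{"claw":-1,"translation":[0.001,-0.036,-0.0021],"dr":[0.71,0,0.91]},{"claw":-1,"translation":[0.0003,-0.036,-0.0015],"dr":[0.71,0,0.91]}])

```text
clock: 13.27
position: [0.536, 0.2483, 0.1796]
tool_rot: [0.325, -0.011, 0.946, 0.004]
contact_force: [0.4, 0.4, -2.9]
width: 0.0239
```

```bash
python3 - <<'E'
from station import r
from h import *
s=r.state();print(s["position"],s["width"],s["contact_force"])
plan(s,*scr(-.07,.12,.07),8)
E
```

```text
[0.53597882 0.24834503 0.17963223] 0.02389451935086635 [ 0.39123413  0.43586069 -2.87283142]
t [-0.0011, -0.0326, -0.0012] dr [0.44, -0.0, 0.56]
t [-0.0015, -0.0326, -0.0009] dr [0.44, -0.0, 0.56]
t [-0.0018, -0.0326, -0.0007] dr [0.44, -0.0, 0.56]
t [-0.0021, -0.0326, -0.0004] dr [0.44, -0.0, 0.56]
t [-0.0024, -0.0325, -0.0002] dr [0.44, -0.0, 0.56]
t [-0.0027, -0.0325, 0.0001] dr [0.44, -0.0, 0.56]
t [-0.0031, -0.0325, 0.0003] dr [0.44, -0.0, 0.56]
t [-0.0034, -0.0325, 0.0006] dr [0.44, -0.0, 0.56]
```

Call:
jog_arm(steps=[{"claw":-1,"translation":[-0.0011,-0.0326,-0.0012],"dr":[0.44,0,0.56]},{"claw":-1,"translation":[-0.0015,-0.0326,-0.0009],"dr":[0.44,0,0.56]},{"claw":-1,"translation":[-0.0018,-0.0326,-0.0007],"dr":[0.44,0,0.56]},{"claw":-1,"translation":[-0.0021,-0.0326,-0.0004],"dr":[0.44,0,0.56]},{"claw":-1,"translation":[-0.0024,-0.0325,-0.0002],"dr":[0.44,0,0.56]}])

```text
clock: 13.68
position: [0.5407, 0.0856, 0.188]
tool_rot: [0.325, 0.018, 0.945, -0.006]
contact_force: [0.3, 1.0, -3.2]
width: 0.0237
```

Call:
jog_arm(steps=[{"claw":-1,"translation":[-0.0027,-0.0325,0],"dr":[0.44,0,0.56]},{"claw":-1,"translation":[-0.003,-0.0325,0.0003],"dr":[0.44,0,0.56]},{"claw":-1,"translation":[-0.0034,-0.0325,0.0006],"dr":[0.44,0,0.56]},{"claw":-1,"translation":[0,0,0],"dr":[0,0,0]},{"claw":-1,"translation":[0,0,0],"dr":[0,0,0]}])

```text
clock: 14.1
position: [0.5436, -0.0118, 0.1926]
tool_rot: [0.325, 0.037, 0.945, -0.013]
contact_force: [-0.3, 1.3, -3.0]
width: 0.0235
```

```bash
python3 - <<'E'
from station import r
from h import *
s=r.state();print(s["position"],s["width"],s["contact_force"],s["joint_pos"].round(2))
plan(s,*scr(-.06,-.095,.06),7)
c=r.capture("wrist");cv2.imwrite("pics/w11.png",c["color"])
E
```

```text
[ 0.54355945 -0.01182093  0.192611  ] 0.023475307360429763 [-0.31409844  1.33059924 -2.97890572] [-0.05 -0.25 -0.1   2.29  0.26  0.46  1.15]
t [-0.0003, -0.0308, 0.002] dr [-0.01, -0.01, -0.01]
t [-0.0003, -0.0308, 0.002] dr [-0.01, -0.01, -0.01]
t [-0.0003, -0.0308, 0.002] dr [-0.01, -0.01, -0.01]
t [-0.0003, -0.0308, 0.002] dr [-0.01, -0.01, -0.01]
t [-0.0003, -0.0308, 0.002] dr [-0.01, -0.01, -0.01]
t [-0.0003, -0.0308, 0.002] dr [-0.01, -0.01, -0.01]
t [-0.0002, -0.0308, 0.002] dr [-0.01, -0.01, -0.01]
```

View pics/w11.png

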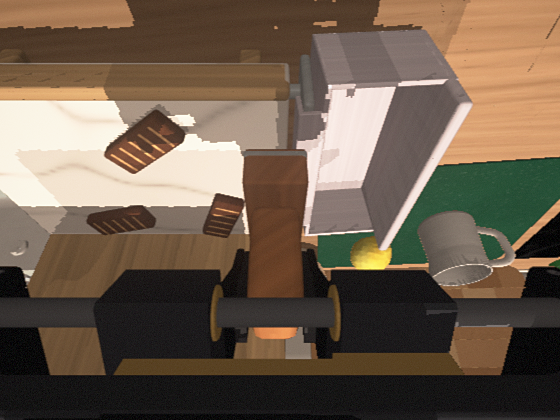

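Call:
jog_arm(steps=[{"claw":-1,"translation":[-0.0003,-0.031,0.002],"dr":[0,0,0]},{"claw":-1,"translation":[-0.0003,-0.031,0.002],"dr":[0,0,0]},{"claw":-1,"translation":[-0.0003,-0.031,0.002],"dr":[0,0,0]},{"claw":-1,"translation":[-0.0003,-0.031,0.002],"dr":[0,0,0]},{"claw":-1,"translation":[-0.0003,-0.031,0.002],"dr":[0,0,0]}])

```text
clock: 14.57
position: [0.5398, -0.1653, 0.186]
tool_rot: [0.325, 0.034, 0.945, -0.012]
contact_force: [0.9, 0.1, -2.9]
width: 0.024
```

Call:
jog_arm(steps=[{"claw":-1,"translation":[-0.0003,-0.031,0.002],"dr":[0,0,0]},{"claw":-1,"translation":[-0.0003,-0.031,0.002],"dr":[0,0,0]},{"claw":-1,"translation":[0,0,0],"dr":[0,0,0]},{"claw":-1,"translation":[0,0,0],"dr":[0,0,0]}])

```text
clock: 14.9
position: [0.5382, -0.2278, 0.1832]
tool_rot: [0.325, 0.036, 0.945, -0.012]
contact_force: [0.6, -0.3, -2.5]
width: 0.0233
```

```bash
python3 - <<'E'
from station import r
from h import *
s=r.state();print(s["position"],s["width"],s["contact_force"],s["joint_pos"].round(2))
plan(s,*scr(-.03,-.095,.012),3)
print()
s2=dict(s);p,T=scr(-.03,-.095,.012);q=R.from_matrix(T).as_quat();s2["position"]=p;s2["tool_rot"]=q[[3,0,1,2]]
plan(s2,*scr(.034,-.095,.002),3)
E
```

```text
[ 0.53819746 -0.22784161  0.1832408 ] 0.02331299014802834 [ 0.63488208 -0.27098747 -2.51174007] [-0.25 -0.17  0.67  2.22 -0.27  0.45  2.15]
t [0.0024, 0.0001, 0.0187] dr [0.0, -0.01, -0.0]
t [0.0024, 0.0001, 0.0187] dr [0.0, -0.01, -0.0]
t [0.0024, 0.0001, 0.0187] dr [0.0, -0.01, -0.0]

t [-0.0148, 0.0, 0.0158] dr [0.0, 0.0, 0.0]
t [-0.0148, 0.0, 0.0158] dr [0.0, 0.0, -0.0]
t [-0.0148, 0.0, 0.0158] dr [0.0, 0.0, 0.0]
```

Call:
jog_arm(steps=[{"claw":-1,"translation":[0.0024,0,0.0187],"dr":[0,0,0]},{"claw":-1,"translation":[0.0024,0,0.0187],"dr":[0,0,0]},{"claw":-1,"translation":[0.0024,0,0.0187],"dr":[0,0,0]},{"claw":-1,"translation":[0,0,0],"dr":[0,0,0]},{"claw":-1,"translation":[0,0,0],"dr":[0,0,0]}])

```text
clock: 15.32
position: [0.5668, -0.2271, 0.1335]
tool_rot: [0.324, 0.034, 0.945, -0.012]
contact_force: [-0.4, -0.3, -3.0]
width: 0.0237
```

```bash
python3 - <<'E'
from station import r
from h import *
s=r.state();print(s["position"],s["width"],s["contact_force"],s["joint_pos"].round(2))
plan(s,*scr(.034,-.095,.002),3)
c=r.capture("scene");cv2.imwrite("pics/s12.png",c["color"][130:330,180:440].repeat(3,0).repeat(3,1))
c=r.capture("wrist");cv2.imwrite("pics/w12.png",c["color"])
E
```

```text
[ 0.56680954 -0.22714837  0.13345778] 0.023658158276689996 [-0.38312222 -0.34718075 -2.96102045] [-0.4   0.    0.84  2.21 -0.67  0.38  2.51]
t [-0.0151, -0.001, 0.0155] dr [0.05, -0.07, 0.07]
t [-0.0151, -0.0009, 0.0155] dr [0.05, -0.07, 0.07]
t [-0.0151, -0.0009, 0.0155] dr [0.05, -0.07, 0.07]
```

View pics/s12.png

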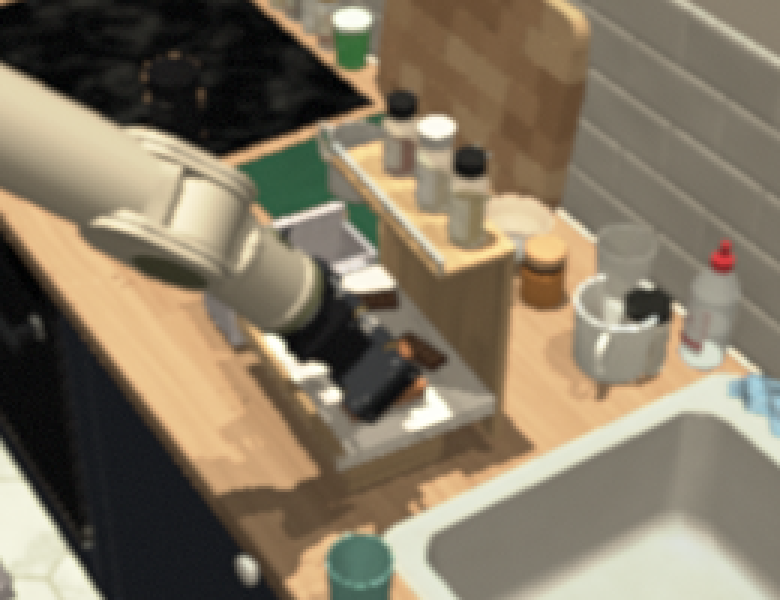

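View pics/w12.png

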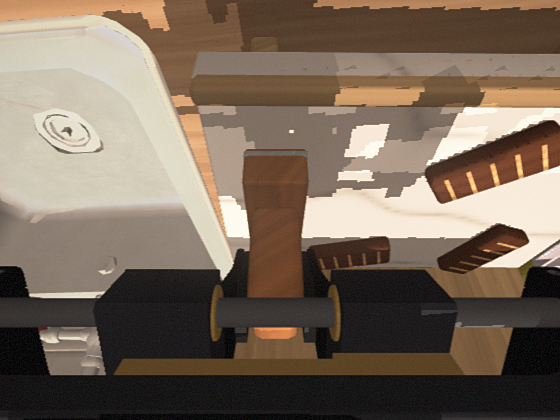

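The wrist image shows the scraper at (275,200) with the crusts to its right. Joint 7 is at 2.51, close to its 2.6 limit, so I'll fit the kinematics from the logged poses before going further.

```bash
cat > kin.py <<'E'
import numpy as np,itertools
from scipy.spatial.transform import Rotation as R
from scipy.optimize import least_squares
def rz(a):return R.from_euler('z',a).as_matrix()
def ry(a):return R.from_euler('y',a).as_matrix()
def fk(q,P,sg):
    h,L1,a1,L2,a2,L3,x0,psi,a0=P
    q=np.asarray(q)*sg
    T=rz(q[0]);p=np.array([0,0,h])+T@[a0,0,0]
    T=T@ry(q[1]);T=T@rz(q[2]);p=p+T@[a1,0,L1]
    T=T@ry(q[3]);T=T@rz(q[4]);p=p+T@[a2,0,L2]
    T=T@ry(q[5]);T=T@rz(q[6]);p=p+T@[x0,0,L3]
    return p,T@rz(psi)
E
cat > fit.py <<'E'
from kin import *
from h import Rt,pose
from station import r
q0=np.array([-4.87850861e-04,7.07107693e-01,7.07105492e-01,-5.44169152e-04])
S=[([-0.02260134,.3328944,-.06467659,1.46096012,.02160417,1.34989527,-.08850462],[.624604,-.00002,.221731],R.from_quat(q0[[1,2,3,0]]).as_matrix()),
([-.243,.443,-.419,1.187,.175,1.546,.906],[.6015,.2944,.2955],Rt(-2.0,0)),
([-.43,.07,-.72,1.96,.79,.91,.12],[.4418,.4187,.2149],Rt(7.1,38)),
([-.05,-.25,-.1,2.29,.26,.46,1.15],[.5436,-.0118,.1926],Rt(-4.4,38)),
([-.25,-.17,.67,2.22,-.27,.45,2.15],[.5382,-.2278,.1832],Rt(-4.4,38))]
s=r.state();p,T=pose(s);S.append((s["joint_pos"],p,T))
best=[]
for sg in itertools.product([1,-1],repeat=3):
    g=np.array([1,1,sg[0],1,sg[1],1,sg[2]])
    def res(P):
        o=[]
        for q,p,T in S:
            a,B=fk(q,P,g);o+=list((a-p)*1)+list(.15*(B-T).ravel())
        return o
    for psi in(0,1.57,-1.57,3.14):
        f=least_squares(res,[.35,.4,0,.4,0,.25,0,psi,0]);best.append((f.cost,sg,f.x))
best.sort(key=lambda t:t[0])
for b in best[:3]:print(b[0],b[1],b[2].round(4))
P=best[0][2];g=np.array([1,1,best[0][1][0],1,best[0][1][1],1,best[0][1][2]])
for q,p,T in S:
    a,B=fk(q,P,g);print((a-p).round(4),np.degrees(np.linalg.norm(R.from_matrix(B.T@T).as_rotvec())).round(2))
np.savez("kin.npz",P=P,g=g)
E
python3 fit.py
```

```text
0.07723809367590544 (-1, -1, -1) [ 1.1201 -1.112   0.4888  0.4117  0.4194 -0.804  -0.074   1.1879  0.1802]
0.07723809367597056 (-1, -1, -1) [ 1.1201 -1.112   0.4888  0.4117  0.4194 -0.804  -0.074   1.1879  0.1802]
0.07723809367613181 (-1, -1, -1) [ 1.1201 -1.112   0.4888  0.4117  0.4194 -0.804  -0.074   1.1879  0.1802]
[ 0.0379  0.0354 -0.0079] 19.35
[-0.0159 -0.0055  0.0031] 5.9
[ 0.1188 -0.1302 -0.0509] 34.64
[0.0953 0.0591 0.057 ] 18.03
[-0.0299  0.0576  0.0025] 17.53
[-0.2199  0.0813 -0.0039] 30.75
```

```bash
sed -i 's/repeat=3/repeat=4/; s/g=np.array(\[1,1,sg\[0\],1,sg\[1\],1,sg\[2\]\])/g=np.array([sg[3],1,sg[0],1,sg[1],1,sg[2]])/; s/^P=best.*/P=best[0][2];b=best[0][1];g=np.array([b[3],1,b[0],1,b[1],1,b[2]])/' fit.py; python3 fit.py
```

```text
0.001459519662244244 (-1, -1, -1, -1) [ 2.0100e-01  4.9070e-01  7.0000e-04  4.8360e-01 -7.2000e-03  3.4400e-01
  4.3200e-02  1.5719e+00  2.0600e-02]
0.0014595196622442445 (-1, -1, -1, -1) [ 2.0100e-01  4.9070e-01  7.0000e-04  4.8360e-01 -7.2000e-03  3.4400e-01
  4.3200e-02 -4.7113e+00  2.0600e-02]
0.0014595196622442473 (-1, -1, -1, -1) [ 2.0100e-01  4.9070e-01  7.0000e-04  4.8360e-01 -7.2000e-03  3.4400e-01
  4.3200e-02  1.5719e+00  2.0600e-02]
[-0.0153  0.046  -0.0007] 0.07
[ 0.0124  0.0034 -0.0001] 0.07
[-0.0102 -0.0058  0.0022] 0.23
[-0.0043  0.009   0.0009] 0.39
[ 0.0056  0.0029 -0.002 ] 0.38
[ 0.0103  0.0032 -0.0003] 0.07
```

```bash
sed -i 's/T=T@ry(q\[5\]);T=T@rz(q\[6\]);p=p+T@\[x0,0,L3\]/T=T@ry(q[5]);p=p+T@[x0,0,L3];T=T@rz(q[6])/' kin.py; python3 fit.py
```

```text
0.003035058860930237 (-1, -1, -1, -1) [ 0.1751  0.6431 -0.1241  0.4982 -0.046   0.5396 -0.0478  1.5719 -0.0239]
0.0030350588609302375 (-1, -1, -1, -1) [ 0.1751  0.6431 -0.1241  0.4982 -0.046   0.5396 -0.0478 -4.7113 -0.0239]
0.003035058860930238 (-1, -1, -1, -1) [ 0.1751  0.6431 -0.1241  0.4982 -0.046   0.5396 -0.0478  1.5719 -0.0239]
[-0.0142  0.0416 -0.003 ] 0.07
[-0.0024  0.015   0.0033] 0.07
[0.0067 0.0051 0.0035] 0.23
[-0.0184  0.0529 -0.0082] 0.39
[ 0.0003  0.0176 -0.0007] 0.38
[ 0.0161 -0.0001  0.005 ] 0.07
```

```bash
sed -i 's/x0,psi,a0=P/x0,psi,a0,b1,b2,b3=P/; s/\[a1,0,L1\]/[a1,b1,L1]/; s/\[a2,0,L2\]/[a2,b2,L2]/; s/\[x0,0,L3\]/[x0,b3,L3]/' kin.py; sed -i 's/0,psi,0\])/0,psi,0,0,0,0])/' fit.py; python3 fit.py
```

```text
0.00017584355086242421 (-1, -1, -1, -1) [ 0.2144  0.4547  0.0595  0.4755 -0.0369  0.3248  0.0597  1.5719  0.0057
 -0.0623 -2.5428  2.5612]
0.00017584355086243086 (-1, -1, -1, -1) [ 0.2144  0.4547  0.0595  0.4755 -0.0369  0.3248  0.0597  1.5719  0.0057
 -0.0623 -0.7107  0.7291]
0.00017584355086245539 (-1, -1, -1, -1) [ 0.2144  0.4547  0.0595  0.4755 -0.0369  0.3248  0.0597  1.5719  0.0057
 -0.0623  0.6278 -0.6094]
[-0.0006  0.0013  0.008 ] 0.07
[-0.0033 -0.0002 -0.0042] 0.07
[ 0.0073  0.0071 -0.0035] 0.23
[0.0018 0.0046 0.0011] 0.39
[-0.0089  0.0012 -0.0045] 0.38
[ 0.0006 -0.0002  0.003 ] 0.07
```

```bash
cat > sim.py <<'E'
from kin import *
from h import Rt,pose,scr,stand
P=np.load("kin.npz")["P"];g=np.load("kin.npz")["g"]
lo=np.array([-2.6,-.5,-1.47,.16,-1.27,.06,-2.6]);hi=np.array([2.6,2.12,1.34,2.42,4.41,2.06,2.6])
def jac(q):
    p,T=fk(q,P,g);J=np.zeros((6,7))
    for i in range(7):
        d=np.zeros(7);d[i]=1e-5;a,B=fk(q+d,P,g)
        J[:3,i]=(a-p)/1e-5;J[3:,i]=R.from_matrix(B@T.T).as_rotvec()/1e-5
    return p,T,J
def go(q,p1,T1,n=20,k=0.0):
    q=np.array(q,float);p0,T0=fk(q,P,g)
    rv=R.from_matrix(T1@T0.T).as_rotvec();mx=[]
    for i in range(1,n+1):
        pt=p0+(p1-p0)*i/n;Tt=R.from_rotvec(rv*i/n).as_matrix()@T0
        for _ in range(3):
            p,T,J=jac(q);e=np.r_[pt-p,R.from_matrix(Tt@T.T).as_rotvec()]
            q=q+J.T@np.linalg.solve(J@J.T+1e-6*np.eye(6),e)
    return q
def rel(q,dp,T1,n=20):
    return go(q,fk(q,P,g)[0]+dp,T1,n)
E
python3 - <<'E'
from sim import *
q5=[-.05,-.25,-.1,2.29,.26,.46,1.15]
T=Rt(-4.38,38)
q=go(q5,np.array([.5382,-.2278,.1832]),T);print("sim",q.round(2),"actual",[-.25,-.17,.67,2.22,-.27,.45,2.15])
q7=go([-.25,-.17,.67,2.22,-.27,.45,2.15],np.array([.5668,-.2271,.1335]),T);print("sim",q7.round(2),"actual",[-.4,0,.84,2.21,-.67,.38,2.51])
qs=[ -.43,.07,-.72,1.96,.79,.91,.12]
from station import r
q=r.state()["joint_pos"]
for nm,(x,y,z) in dict(in_=(.034,-.095,.002),up=(-.03,-.085,.012)).items():
    print(nm,go(q,scr(x,y,z)[0],T).round(2))
q=go(q,scr(.034,-.095,.002)[0],T)
for y in(-.05,0,.05,.1,.15): q=go(q,scr(.034,y,.002)[0],T);print(y,q.round(2))
E
```

```text
sim [-0.28 -0.16  0.69  2.2  -0.28  0.45  2.16] actual [-0.25, -0.17, 0.67, 2.22, -0.27, 0.45, 2.15]
sim [-0.36  0.    0.81  2.22 -0.69  0.36  2.53] actual [-0.4, 0, 0.84, 2.21, -0.67, 0.38, 2.51]
in_ [-0.29  0.2   0.75  2.1  -0.96  0.41  2.71]
up [-0.41 -0.01  0.83  2.23 -0.64  0.35  2.46]
-0.05 [-0.45  0.15  0.81  2.14 -0.84  0.35  2.53]
0 [-0.68  0.13  0.93  2.16 -0.66  0.3   2.28]
0.05 [-0.95  0.13  1.09  2.16 -0.51  0.28  2.04]
0.1 [-1.18  0.18  1.24  2.16 -0.46  0.27  1.88]
0.15 [-1.33  0.26  1.3   2.16 -0.47  0.28  1.79]
```

```bash
python3 - <<'E'
from sim import *
from station import r
T=Rt(-4.38,38)
q=np.array(r.state()["joint_pos"])
def margin(q): return np.minimum(q-lo,hi-q)
def null(q):
    _,_,J=jac(q);return np.linalg.svd(J)[2][-1]
p0,_=fk(q,P,g)
qs=[(0,q.copy())]
for sgn in(1,-1):
    a=q.copy();prev=None
    for i in range(1,61):
        n=null(a)
        if prev is None: n=n*np.sign(n[2])*sgn   # j3 direction
        elif n@prev<0:n=-n
        prev=n;a=a+.03*n
        a=go(a,p0,fk(q,P,g)[1],1)
        if i%10==0: qs.append((sgn*i,a.copy()))
for i,a in sorted(qs,key=lambda t:t[0]):
    b=go(a,scr(.034,-.095,.002)[0],T,10);ms=[margin(a).min(),margin(b).min()];c=b
    for y in(-.05,0,.05,.1,.15): c=go(c,scr(.034,y,.002)[0],T,6);ms.append(margin(c).min())
    print(i,a.round(2),np.round(ms,2))
E
```

```text
-60 [ 0.87 -0.   -0.43  2.22 -0.66  0.37  2.48] [0.12 0.27 0.25 0.23 0.23 0.25 0.29]
-50 [ 0.66 -0.   -0.22  2.22 -0.66  0.37  2.49] [0.11 0.28 0.25 0.23 0.23 0.25 0.29]
-40 [ 0.45 -0.   -0.01  2.22 -0.66  0.37  2.49] [0.11 0.2  0.25 0.23 0.22 0.24 0.28]
-30 [ 0.24 -0.    0.21  2.22 -0.66  0.37  2.49] [0.11 0.13 0.26 0.23 0.22 0.24 0.27]
-20 [ 0.03 -0.    0.42  2.22 -0.66  0.37  2.5 ] [0.1  0.06 0.26 0.23 0.22 0.23 0.26]
-10 [-0.18 -0.    0.63  2.22 -0.66  0.37  2.5 ] [ 0.1  -0.02  0.17  0.23  0.21  0.22  0.23]
0 [-0.39  0.    0.85  2.21 -0.67  0.38  2.51] [ 0.09 -0.11  0.07  0.24  0.22  0.1   0.04]
10 [-0.6   0.01  1.06  2.21 -0.69  0.38  2.53] [ 0.07 -0.19 -0.03  0.16  0.1   0.01 -0.04]
20 [-0.8   0.03  1.27  2.21 -0.75  0.39  2.58] [ 0.02 -0.23 -0.1   0.05  0.05 -0.03 -0.06]
30 [-0.89  0.1   1.38  2.22 -0.93  0.43  2.74] [-0.14 -0.26 -0.14 -0.01  0.02 -0.04 -0.08]
40 [-0.89  0.21  1.42  2.23 -1.14  0.5   2.9 ] [-0.3  -0.33 -0.24 -0.13 -0.03 -0.08 -0.1 ]
50 [-0.86  0.36  1.45  2.24 -1.34  0.6   3.04] [-0.44 -0.41 -0.34 -0.25 -0.16 -0.14 -0.14]
60 [-0.82  0.53  1.47  2.24 -1.51  0.75  3.13] [-0.53 -0.47 -0.41 -0.34 -0.29 -0.29 -0.28]
```

```bash
cat > srch.py <<'E'
from sim import *
from station import r
import time
T=Rt(-4.38,38)
q0=np.array(r.state()["joint_pos"]);pc,Tc=fk(q0,P,g)
rng=np.random.default_rng(int(time.time()))
mg=lambda q:np.minimum(q-lo,hi-q).min()
def gom(q,p,TT):
    d=max(np.linalg.norm(p-fk(q,P,g)[0])/.05,np.degrees(np.linalg.norm(R.from_matrix(fk(q,P,g)[1].T@TT).as_rotvec()))/10);n=max(2,int(np.ceil(d)))
    m=9;p0,T0=fk(q,P,g);rv=R.from_matrix(TT@T0.T).as_rotvec()
    for i in range(1,n+1):
        pt=p0+(p-p0)*i/n;Tt=R.from_rotvec(rv*i/n).as_matrix()@T0
        for _ in range(2):
            a,B,J=jac(q);e=np.r_[pt-a,R.from_matrix(Tt@B.T).as_rotvec()]
            q=q+J.T@np.linalg.solve(J@J.T+1e-6*np.eye(6),e)
        m=min(m,mg(q))
    return q,m,n
up=np.array([.545,-.20,.20])
E
cat > s1.py <<'E'
from srch import *
best=[];t0=time.time()
while time.time()-t0<400:
    k=rng.integers(1,3)
    vias=[(up,38,-4.38)]+[(np.array([rng.uniform(.42,.56),rng.uniform(-.3,.4),rng.uniform(.2,.42)]),rng.uniform(0,45),rng.uniform(-60,60)) for _ in range(k)]+[(up,38,-4.38)]
    q=q0;N=0;mm=9
    for p,l,y in vias:
        q,m,n=gom(q,p,Rt(y,l));mm=min(mm,m);N+=n
        if mm<.06:break
    else:
        q,m,n=gom(q,scr(-.03,-.095,.012)[0],T);mm=min(mm,m)
        ms=[]
        for x,y in((.034,-.095),(.034,.03),(.034,.15)):
            q,m,n=gom(q,scr(x,y,.002)[0],T);ms.append(m)
        best.append((min(ms+[mm+.02]),N,mm,[(v[0].round(2).tolist(),round(v[1]),round(v[2])) for v in vias[1:-1]],np.round(ms,2)))
best.sort(key=lambda t:-t[0])
print(len(best))
for b in best[:8]:print(b)
E
timeout 560 python3 s1.py
```

```text
1372
(np.float64(0.12029204462031061), 35, np.float64(0.1002920446203106), [([0.49, 0.4, 0.38], 40, -45), ([0.54, 0.29, 0.23], 18, 45)], array([0.2 , 0.22, 0.23]))
(np.float64(0.1186275560205816), 31, np.float64(0.0986275560205816), [([0.47, 0.26, 0.24], 41, -38), ([0.55, 0.28, 0.35], 5, 24)], array([0.18, 0.22, 0.23]))
(np.float64(0.11412132311933564), 32, np.float64(0.09412132311933563), [([0.45, 0.4, 0.32], 37, -17), ([0.54, 0.28, 0.38], 13, 38)], array([0.15, 0.22, 0.23]))
(np.float64(0.11404782299937376), 32, np.float64(0.09404782299937375), [([0.49, 0.35, 0.35], 34, -30), ([0.55, 0.21, 0.24], 11, 48)], array([0.15, 0.22, 0.23]))
(np.float64(0.11386129927698894), 29, np.float64(0.09386129927698894), [([0.52, 0.35, 0.26], 42, -14), ([0.56, -0.06, 0.22], 2, 32)], array([0.15, 0.22, 0.23]))
(np.float64(0.11360038474954147), 29, np.float64(0.09360038474954147), [([0.46, 0.18, 0.32], 35, -56), ([0.56, 0.39, 0.36], 4, -20)], array([0.14, 0.22, 0.23]))
(np.float64(0.11280683512069521), 35, np.float64(0.09280683512069521), [([0.45, 0.25, 0.34], 28, -58), ([0.56, 0.4, 0.21], 30, 45)], array([0.14, 0.22, 0.23]))
(np.float64(0.11050934313950699), 29, np.float64(0.09050934313950698), [([0.54, 0.38, 0.2], 31, -42), ([0.55, 0.2, 0.26], 14, 7)], array([0.12, 0.22, 0.23]))
```

```bash
python3 - <<'E'
from srch import *
for V in ([([.47,.26,.24],41,-38),([.55,.28,.35],5,24),([.50,.1,.3],38,-4.4)],
          [([.49,.4,.38],40,-45),([.54,.29,.23],18,45),([.50,.1,.28],38,-4.4)],
          [([.49,.35,.35],34,-30),([.55,.21,.24],11,48),([.50,.1,.28],38,-4.4)]):
    q=q0;tot=0
    for p,l,y in [(up,38,-4.38)]+V+[(up,38,-4.38)]:
        q,m,n=gom(q,np.array(p),Rt(y,l));tot+=n;print(np.round(p,2),l,y,n,q.round(2),round(m,2))
    for x,y,z in((-.03,-.095,.012),(.034,-.095,.002),(.034,.03,.002),(.034,.165,.002),(.0,.14,.05),(-.046,-.035,.05),(-.046,-.035,.002),(-.046,.165,.002),(-.046,.0,.04),(-.02,.0,0)):
        q,m,n=gom(q,scr(x,y,z)[0],T);print((x,y,z),q.round(2),round(m,2))
E
```

```text
[ 0.55 -0.2   0.2 ] 38 -4.38 2 [-0.38 -0.21  0.69  2.19 -0.07  0.48  1.89] 0.22
[0.47 0.26 0.24] 41 -38 10 [-0.15  0.16 -0.91  1.9   0.85  1.38 -0.43] 0.12
[0.55 0.28 0.35] 5 24 8 [ 0.13  0.32 -0.9   1.32  0.28  1.54  1.26] 0.52
[0.5 0.1 0.3] 38 -4.4 5 [ 0.44 -0.47 -0.69  2.17 -0.11  0.72  1.26] 0.03
[ 0.55 -0.2   0.2 ] 38 -4.38 7 [ 0.3  -0.15  0.08  2.21 -0.39  0.48  2.18] 0.05
(-0.03, -0.095, 0.012) [ 0.26 -0.    0.18  2.22 -0.68  0.36  2.51] 0.09
(0.034, -0.095, 0.002) [ 0.24  0.13  0.17  2.09 -0.67  0.35  2.46] 0.11
(0.034, 0.03, 0.002) [-0.12  0.06  0.25  2.15 -0.16  0.28  1.75] 0.22
(0.034, 0.165, 0.002) [-0.47  0.07  0.27  2.13  0.47  0.34  0.9 ] 0.23
(0.0, 0.14, 0.05) [-0.45 -0.08  0.27  2.16  0.41  0.44  1.01] 0.26
(-0.046, -0.035, 0.05) [-0.46 -0.19  0.71  2.23  0.01  0.41  1.76] 0.19
(-0.046, -0.035, 0.002) [-0.59 -0.12  0.87  2.29 -0.15  0.29  1.93] 0.13
(-0.046, 0.165, 0.002) [-0.25 -0.1  -0.03  2.31  0.64  0.37  0.68] 0.09
(-0.046, 0.0, 0.04) [-0.34 -0.18  0.5   2.26  0.04  0.37  1.65] 0.11
(-0.02, 0.0, 0) [-0.44 -0.05  0.64  2.26 -0.19  0.27  1.87] 0.16
[ 0.55 -0.2   0
[... 1461 characters left out ...]
(-0.03, -0.095, 0.012) [ 0.07  0.    0.38  2.22 -0.68  0.36  2.52] 0.08
(0.034, -0.095, 0.002) [ 0.06  0.14  0.37  2.1  -0.76  0.37  2.54] 0.06
(0.034, 0.03, 0.002) [-0.34  0.06  0.48  2.15 -0.23  0.28  1.82] 0.22
(0.034, 0.165, 0.002) [-0.75  0.08  0.57  2.12  0.39  0.33  0.97] 0.22
(0.0, 0.14, 0.05) [-0.77 -0.09  0.58  2.16  0.47  0.45  0.96] 0.26
(-0.046, -0.035, 0.05) [-0.77 -0.28  0.94  2.22  0.3   0.44  1.5 ] 0.2
(-0.046, -0.035, 0.002) [-0.89 -0.21  1.11  2.27  0.23  0.31  1.57] 0.15
(-0.046, 0.165, 0.002) [-0.55 -0.1   0.26  2.31  0.7   0.38  0.63] 0.1
(-0.046, 0.0, 0.04) [-0.61 -0.22  0.74  2.26  0.24  0.39  1.47] 0.11
(-0.02, 0.0, 0) [-0.83 -0.08  1.01  2.25 -0.03  0.27  1.72] 0.17
```

```bash
python3 - <<'E'
from srch import *
V=[([.47,.26,.24],41,-38),([.55,.28,.35],5,24),([.545,.06,.27],38,-4.4)]
q=q0
for p,l,y in [(up,38,-4.38)]+V+[(up,38,-4.38)]:
    q,m,n=gom(q,np.array(p),Rt(y,l));print(np.round(p,2),l,y,n,q.round(2),round(m,2))
qq=q
for yaw in(-14.4,-4.4,5.6):
    q=qq;Ty=Rt(yaw,38)
    for x,y,z in((.01,-.087,.012),(.034,-.087,.002),(.034,.03,.002),(.034,.165,.002)):
        q,m,n=gom(q,scr(x,y,z)[0],Ty);print(yaw,(x,y,z),q.round(2),round(m,2))
E
```

```text
[ 0.55 -0.2   0.2 ] 38 -4.38 2 [-0.38 -0.21  0.69  2.19 -0.07  0.48  1.89] 0.22
[0.47 0.26 0.24] 41 -38 10 [-0.15  0.16 -0.91  1.9   0.85  1.38 -0.43] 0.12
[0.55 0.28 0.35] 5 24 8 [ 0.13  0.32 -0.9   1.32  0.28  1.54  1.26] 0.52
[0.55 0.06 0.27] 38 -4.4 5 [ 0.5  -0.36 -0.69  2.16 -0.07  0.62  1.31] 0.14
[ 0.55 -0.2   0.2 ] 38 -4.38 6 [ 0.37 -0.15  0.02  2.21 -0.42  0.48  2.2 ] 0.16
-14.4 (0.01, -0.087, 0.012) [ 0.39  0.04 -0.09  2.14 -0.1   0.3   1.71] 0.24
-14.4 (0.034, -0.087, 0.002) [ 0.37  0.09 -0.08  2.09 -0.06  0.29  1.67] 0.23
-14.4 (0.034, 0.03, 0.002) [ 0.04  0.06 -0.03  2.13  0.46  0.34  0.95] 0.23
-14.4 (0.034, 0.165, 0.002) [-0.19  0.1  -0.1   2.1   0.78  0.49  0.41] 0.29
-4.4 (0.01, -0.087, 0.012) [ 0.35  0.06  0.05  2.14 -0.6   0.36  2.39] 0.21
-4.4 (0.034, -0.087, 0.002) [ 0.34  0.12  0.04  2.1  -0.6   0.34  2.39] 0.21
-4.4 (0.034, 0.03, 0.002) [ 0.02  0.05  0.11  2.15 -0.12  0.28  1.72] 0.22
-4.4 (0.034, 0.165, 0.002) [-0.32  0.06  0.11  2.13  0.51  0.35  0.86] 0.23
5.6 (0.01, -0.087, 0.012) [ 0.32  0.12  0.15  2.11 -0.84  0.48  2.81] -0.21
5.6 (0.034, -0.087, 0.002) [ 0.32  0.17  0.14  2.06 -0.86  0.47  2.81] -0.21
5.6 (0.034, 0.03, 0.002) [ 0.1   0.08  0.12  2.15 -0.64  0.33  2.42] -0.11
5.6 (0.034, 0.165, 0.002) [-0.25  0.05  0.15  2.14 -0.01  0.28  1.57] 0.22
```

```bash
python3 - <<'E'
from srch import *
for yaw,l in((-10,38),(-8,38),(-12,38)):
    q=q0
    for x,y,z,w in((-.03,-.087,.02,yaw),(.034,-.087,.002,yaw),(.034,-.03,.002,yaw),(.034,.03,.002,yaw/2-2.2),(.034,.1,.002,-4.4),(.034,.165,.002,-4.4),(.0,.15,.05,-4.4),(-.046,-.035,.05,-4.4),(-.046,-.035,.002,-4.4),(-.046,.165,.002,-4.4)):
        q,m,n=gom(q,scr(x,y,z)[0],Rt(w,l));print(w,(x,y,z),q.round(2),round(m,2))
E
```

```text
-10 (-0.03, -0.087, 0.02) [-0.42 -0.06  0.78  2.21 -0.27  0.33  2.  ] 0.2
-10 (0.034, -0.087, 0.002) [-0.39  0.16  0.79  2.12 -0.75  0.33  2.4 ] 0.2
-10 (0.034, -0.03, 0.002) [-0.67  0.14  0.95  2.14 -0.54  0.29  2.1 ] 0.23
-7.2 (0.034, 0.03, 0.002) [-0.9   0.13  1.06  2.16 -0.42  0.28  1.93] 0.22
-4.4 (0.034, 0.1, 0.002) [-1.14  0.15  1.18  2.16 -0.33  0.27  1.77] 0.16
-4.4 (0.034, 0.165, 0.002) [-1.33  0.24  1.27  2.14 -0.33  0.28  1.63] 0.07
-4.4 (0.0, 0.15, 0.05) [-1.85  0.21  1.8   2.16 -0.25  0.38  1.58] -0.46
-4.4 (-0.046, -0.035, 0.05) [-2.2   0.12  2.55  2.24 -0.58  0.41  2.3 ] -1.21
-4.4 (-0.046, -0.035, 0.002) [-2.23  0.05  2.57  2.3  -0.66  0.3   2.4 ] -1.23
-4.4 (-0.046, 0.165, 0.002) [-2.    0.25  1.89  2.32 -0.28  0.26  1.56] -1.14
-8 (-0.03, -0.087, 0.02) [-0.42 -0.05  0.81  2.21 -0.38  0.34  2.15] 0.21
-8 (0.034, -0.087, 0.002) [-0.39  0.18  0.8   2.12 -0.85  0.35  2.52] 0.08
-8 (0.034, -0.03, 0.002) [-0.65  0.14  0.94  2.15 -0.66  0.3   2.25] 0.21
-6.2 (0.034, 0.03, 0.002) [-0.9   0.14  1.08  2.16 -0.51  0.28  2.04] 0.22
-4.4 (0.034, 0.1, 0.002) [-1.17  0.18  1.22  
[... 470 characters left out ...]
 0.32  1.84] 0.2
-12 (0.034, -0.087, 0.002) [-0.39  0.15  0.77  2.11 -0.64  0.31  2.25] 0.25
-12 (0.034, -0.03, 0.002) [-0.69  0.13  0.94  2.14 -0.41  0.28  1.93] 0.22
-8.2 (0.034, 0.03, 0.002) [-0.88  0.12  1.02  2.15 -0.3   0.27  1.8 ] 0.21
-4.4 (0.034, 0.1, 0.002) [-1.09  0.13  1.11  2.15 -0.21  0.27  1.66] 0.21
-4.4 (0.034, 0.165, 0.002) [-1.3   0.21  1.21  2.14 -0.17  0.28  1.48] 0.13
-4.4 (0.0, 0.15, 0.05) [-1.96  0.16  1.88  2.15 -0.06  0.38  1.41] -0.54
-4.4 (-0.046, -0.035, 0.05) [-2.31  0.11  2.65  2.23 -0.54  0.41  2.26] -1.31
-4.4 (-0.046, -0.035, 0.002) [-2.35  0.05  2.68  2.29 -0.63  0.3   2.37] -1.34
-4.4 (-0.046, 0.165, 0.002) [-2.07  0.21  1.93  2.31 -0.12  0.27  1.4 ] -1.25
```

```bash
cat >> h.py <<'E'
def legs(s,L):
    """rows for chained legs; L list of (p,T)"""
    s=dict(s);k=0
    for p,T in L:
        d,rv,m=delta(s,p,T);n=int(np.ceil(m*40/36))
        print("-- leg",n);plan(s,p,T,n)
        q=R.from_matrix(T).as_quat();s["position"]=np.asarray(p);s["tool_rot"]=q[[3,0,1,2]]
E
python3 - <<'E'
from station import r
from h import *
legs(r.state(),[([.545,-.20,.20],Rt(-4.38,38)),([.47,.26,.24],Rt(-38,41))])
E
```

```text
-- leg 3
t [-0.007, 0.009, -0.0219] dr [0.03, -0.0, 0.05]
t [-0.007, 0.009, -0.0219] dr [0.03, -0.0, 0.05]
t [-0.007, 0.0089, -0.022] dr [0.03, -0.0, 0.05]
-- leg 13
t [0.0048, 0.0348, -0.0076] dr [1.65, -0.22, 2.0]
t [0.0059, 0.0344, -0.0086] dr [1.65, -0.22, 2.0]
t [0.0071, 0.0339, -0.0097] dr [1.65, -0.22, 2.0]
t [0.0082, 0.0334, -0.0106] dr [1.65, -0.22, 2.0]
t [0.0093, 0.0327, -0.0116] dr [1.65, -0.22, 2.0]
t [0.0104, 0.0321, -0.0126] dr [1.65, -0.22, 2.0]
t [0.0115, 0.0313, -0.0136] dr [1.65, -0.22, 2.0]
t [0.0125, 0.0305, -0.0145] dr [1.65, -0.22, 2.0]
t [0.0135, 0.0296, -0.0154] dr [1.65, -0.22, 2.0]
t [0.0144, 0.0287, -0.0163] dr [1.65, -0.22, 2.0]
t [0.0153, 0.0277, -0.0172] dr [1.65, -0.22, 2.0]
t [0.0162, 0.0266, -0.018] dr [1.65, -0.22, 2.0]
t [0.0171, 0.0255, -0.0188] dr [1.65, -0.22, 2.0]
```

Call:
jog_arm(steps=[{"claw":-1,"translation":[-0.007,0.009,-0.022],"dr":[0,0,0]},{"claw":-1,"translation":[-0.007,0.009,-0.022],"dr":[0,0,0]},{"claw":-1,"translation":[-0.007,0.009,-0.022],"dr":[0,0,0]},{"claw":-1,"translation":[0.005,0.035,-0.0076],"dr":[1.65,-0.22,2]},{"claw":-1,"translation":[0.006,0.0345,-0.0086],"dr":[1.65,-0.22,2]}])

```text
clock: 15.83
position: [0.5414, -0.1599, 0.1956]
tool_rot: [0.327, 0.063, 0.943, -0.019]
contact_force: [0.2, 1.4, -4.2]
width: 0.0237
```

Call:
jog_arm(steps=[{"claw":-1,"translation":[0.007,0.034,-0.0097],"dr":[1.65,-0.22,2]},{"claw":-1,"translation":[0.008,0.0335,-0.0106],"dr":[1.65,-0.22,2]},{"claw":-1,"translation":[0.0093,0.0327,-0.0116],"dr":[1.65,-0.22,2]},{"claw":-1,"translation":[0.0104,0.032,-0.0126],"dr":[1.65,-0.22,2]},{"claw":-1,"translation":[0.0115,0.0313,-0.0136],"dr":[1.65,-0.22,2]}])

```text
clock: 16.25
position: [0.5102, -0.0235, 0.2077]
tool_rot: [0.327, 0.143, 0.933, -0.048]
contact_force: [0.3, 0.8, -3.5]
width: 0.0235
```

Call:
jog_arm(steps=[{"claw":-1,"translation":[0.0125,0.0305,-0.0145],"dr":[1.65,-0.22,2]},{"claw":-1,"translation":[0.0135,0.0296,-0.0154],"dr":[1.65,-0.22,2]},{"claw":-1,"translation":[0.0144,0.0287,-0.0163],"dr":[1.65,-0.22,2]},{"claw":-1,"translation":[0.0153,0.0277,-0.0172],"dr":[1.65,-0.22,2]},{"claw":-1,"translation":[0.0162,0.0266,-0.018],"dr":[1.65,-0.22,2]}])

```text
clock: 16.67
position: [0.4658, 0.1517, 0.2281]
tool_rot: [0.329, 0.247, 0.907, -0.085]
contact_force: [1.7, 0.1, -3.9]
width: 0.0235
```

```bash
python3 - <<'E'
from station import r
from h import *
s=r.state();print(s["position"],s["joint_pos"].round(2),s["width"])
legs(s,[([.47,.26,.24],Rt(-38,41)),([.55,.28,.35],Rt(24,5)),([.545,.06,.27],Rt(-4.4,38))])
E
```

```text
[0.46576505 0.15168012 0.22813739] [ 0.   -0.17 -0.81  2.12  0.65  1.05 -0.08] 0.023465627457750767
-- leg 3
t [0.0107, 0.0319, -0.0137] dr [1.79, -0.41, 1.87]
t [0.0116, 0.0311, -0.0148] dr [1.79, -0.41, 1.87]
t [0.0125, 0.0303, -0.0158] dr [1.79, -0.41, 1.87]
-- leg 12
t [-0.0092, 0.0054, -0.0041] dr [-2.05, 2.7, -4.83]
t [-0.0094, 0.0048, -0.0044] dr [-2.05, 2.7, -4.83]
t [-0.0096, 0.0041, -0.0047] dr [-2.05, 2.7, -4.83]
t [-0.0097, 0.0035, -0.005] dr [-2.05, 2.7, -4.83]
t [-0.0097, 0.0029, -0.0054] dr [-2.05, 2.7, -4.83]
t [-0.0097, 0.0023, -0.0057] dr [-2.05, 2.7, -4.83]
t [-0.0096, 0.0017, -0.0061] dr [-2.05, 2.7, -4.83]
t [-0.0094, 0.0011, -0.0065] dr [-2.05, 2.7, -4.83]
t [-0.0091, 0.0005, -0.0069] dr [-2.05, 2.7, -4.83]
t [-0.0088, 0.0, -0.0073] dr [-2.05, 2.7, -4.83]
t [-0.0084, -0.0004, -0.0077] dr [-2.05, 2.7, -4.83]
t [-0.008, -0.0008, -0.0081] dr [-2.05, 2.7, -4.83]
-- leg 7
t [0.0144, -0.0284, 0.0102] dr [1.51, -4.62, 3.83]
t [0.0133, -0.0291, 0.0099] dr [1.51, -4.62, 3.83]
t [0.0121, -0.0297, 0.0096] dr [1.51, -4.62, 3.83]
t [0.0109, -0.0302, 0.0095] dr [1.51, -4.62, 3.83]
t [0.0096, -0.0306, 0.0094] dr [1.51, -4.62, 3.83]
t [0.0083, -0.031, 0.0095] dr [1.51, -4.62, 3.83]
t [0.007, -0.0312, 0.0097] dr [1.51, -4.62, 3.83]
```

Call:
jog_arm(steps=[{"claw":-1,"translation":[0.0107,0.032,-0.0137],"dr":[1.8,-0.41,1.87]},{"claw":-1,"translation":[0.0116,0.031,-0.0148],"dr":[1.8,-0.41,1.87]},{"claw":-1,"translation":[0.0125,0.0303,-0.0158],"dr":[1.8,-0.41,1.87]},{"claw":-1,"translation":[-0.0092,0.0054,-0.0041],"dr":[-2.05,2.7,-4.83]},{"claw":-1,"translation":[-0.0094,0.0048,-0.0044],"dr":[-2.05,2.7,-4.83]}])

```text
clock: 17.08
position: [0.4819, 0.2667, 0.2492]
tool_rot: [0.279, 0.216, 0.931, -0.094]
contact_force: [-0.1, -2.0, -1.9]
width: 0.0236
```

Call:
jog_arm(steps=[{"claw":-1,"translation":[-0.0096,0.0041,-0.0047],"dr":[-2.05,2.7,-4.83]},{"claw":-1,"translation":[-0.0097,0.0035,-0.005],"dr":[-2.05,2.7,-4.83]},{"claw":-1,"translation":[-0.0097,0.0029,-0.0054],"dr":[-2.05,2.7,-4.83]},{"claw":-1,"translation":[-0.0097,0.0023,-0.0057],"dr":[-2.05,2.7,-4.83]},{"claw":-1,"translation":[-0.0096,0.0017,-0.006],"dr":[-2.05,2.7,-4.83]}])

```text
clock: 17.5
position: [0.5181, 0.2692, 0.3032]
tool_rot: [0.169, 0.005, 0.985, -0.045]
contact_force: [0.1, 0.3, -3.3]
width: 0.0239
```

Call:
jog_arm(steps=[{"claw":-1,"translation":[-0.0094,0.0011,-0.0065],"dr":[-2.05,2.7,-4.83]},{"claw":-1,"translation":[-0.0091,0.0005,-0.0069],"dr":[-2.05,2.7,-4.83]},{"claw":-1,"translation":[-0.0088,0,-0.0073],"dr":[-2.05,2.7,-4.83]},{"claw":-1,"translation":[-0.0084,-0.0004,-0.0077],"dr":[-2.05,2.7,-4.83]},{"claw":-1,"translation":[-0.008,-0.0008,-0.008],"dr":[-2.05,2.7,-4.83]}])

```text
clock: 17.92
position: [0.5523, 0.2764, 0.348]
tool_rot: [0.039, -0.209, 0.977, 0.009]
contact_force: [0.0, 0.6, -2.5]
width: 0.0241
```

```bash
python3 - <<'E'
from station import r
from h import *
s=r.state();print(s["position"],s["joint_pos"].round(2),s["width"])
legs(s,[([.545,.06,.27],Rt(-4.4,38)),([.545,-.2,.20],Rt(-4.4,38))])
E
```

```text
[0.55227088 0.2763844  0.34797079] [ 0.2   0.37 -1.    1.3   0.33  1.55  1.24] 0.024060273897017186
-- leg 7
t [0.0144, -0.0278, 0.01] dr [1.51, -4.67, 3.85]
t [0.0133, -0.0285, 0.0096] dr [1.51, -4.67, 3.85]
t [0.0122, -0.0291, 0.0093] dr [1.51, -4.67, 3.85]
t [0.011, -0.0296, 0.0091] dr [1.51, -4.67, 3.85]
t [0.0097, -0.0301, 0.0091] dr [1.51, -4.67, 3.85]
t [0.0084, -0.0304, 0.0091] dr [1.51, -4.67, 3.85]
t [0.0071, -0.0307, 0.0093] dr [1.51, -4.67, 3.85]
-- leg 8
t [0.0034, -0.0324, 0.0084] dr [0.0, 0.0, 0.0]
t [0.0034, -0.0324, 0.0084] dr [0.0, 0.0, 0.0]
t [0.0034, -0.0324, 0.0084] dr [0.0, 0.0, 0.0]
t [0.0034, -0.0324, 0.0084] dr [0.0, 0.0, 0.0]
t [0.0034, -0.0324, 0.0084] dr [0.0, 0.0, 0.0]
t [0.0034, -0.0324, 0.0084] dr [0.0, 0.0, 0.0]
t [0.0034, -0.0324, 0.0084] dr [0.0, 0.0, 0.0]
t [0.0034, -0.0324, 0.0084] dr [0.0, 0.0, 0.0]
```

Call:
jog_arm(steps=[{"claw":-1,"translation":[0.0144,-0.0278,0.01],"dr":[1.5,-4.67,3.85]},{"claw":-1,"translation":[0.0133,-0.0285,0.0096],"dr":[1.5,-4.67,3.85]},{"claw":-1,"translation":[0.0122,-0.0291,0.0093],"dr":[1.5,-4.67,3.85]},{"claw":-1,"translation":[0.011,-0.0296,0.009],"dr":[1.5,-4.67,3.85]},{"claw":-1,"translation":[0.0097,-0.03,0.009],"dr":[1.5,-4.67,3.85]}])

```text
clock: 18.33
position: [0.5456, 0.1208, 0.2902]
tool_rot: [0.248, -0.032, 0.968, -0.008]
contact_force: [-0.0, 1.5, -3.5]
width: 0.0239
```

Call:
jog_arm(steps=[{"claw":-1,"translation":[0.0084,-0.0304,0.009],"dr":[1.5,-4.67,3.85]},{"claw":-1,"translation":[0.007,-0.0307,0.0093],"dr":[1.5,-4.67,3.85]},{"claw":-1,"translation":[0,0,0],"dr":[0,0,0]}])

```text
clock: 18.58
position: [0.5373, 0.0538, 0.2599]
tool_rot: [0.32, 0.041, 0.946, -0.017]
contact_force: [-1.4, 1.2, -3.8]
width: 0.0237
```

```bash
python3 - <<'E'
from srch import *
from h import legs
s=r.state();print(s["position"],s["joint_pos"].round(2),s["width"])
q=s["joint_pos"]
for p,T2 in[(up,T)]+[(scr(*a)[0],T) for a in((.0,-.09,.02),(.034,-.09,.002),(.034,.03,.002),(.034,.165,.002))]:
    q,m,n=gom(q,np.array(p),T2);print(q.round(2),round(m,2))
legs(s,[([.545,-.2,.20],Rt(-4.4,38))])
E
```

```text
[0.53734205 0.05380355 0.25989945] [ 0.63 -0.38 -0.78  2.15 -0.14  0.63  1.36] 0.02373288305173559
[ 0.49 -0.15 -0.1   2.21 -0.46  0.48  2.24] 0.14
[ 0.47  0.04 -0.07  2.15 -0.57  0.37  2.38] 0.22
[ 0.46  0.12 -0.08  2.09 -0.56  0.34  2.36] 0.23
[ 0.14  0.05 -0.02  2.15 -0.09  0.28  1.69] 0.22
[-0.19  0.06 -0.02  2.13  0.53  0.36  0.84] 0.23
-- leg 8
t [0.0017, -0.0315, 0.0084] dr [-0.08, -0.07, -0.04]
t [0.0017, -0.0315, 0.0083] dr [-0.08, -0.07, -0.04]
t [0.0017, -0.0315, 0.0083] dr [-0.08, -0.07, -0.04]
t [0.0018, -0.0315, 0.0082] dr [-0.08, -0.07, -0.04]
t [0.0018, -0.0315, 0.0082] dr [-0.08, -0.07, -0.04]
t [0.0018, -0.0315, 0.0081] dr [-0.08, -0.07, -0.04]
t [0.0019, -0.0315, 0.0081] dr [-0.08, -0.07, -0.04]
t [0.0019, -0.0315, 0.008] dr [-0.08, -0.07, -0.04]
```

Margins ahead are good. Continuing.

Call:
jog_arm(steps=[{"claw":-1,"translation":[0.0017,-0.0315,0.008],"dr":[0,-0.1,0]},{"claw":-1,"translation":[0.0017,-0.0315,0.008],"dr":[0,0,0]},{"claw":-1,"translation":[0.0017,-0.0315,0.008],"dr":[0,0,0]},{"claw":-1,"translation":[0.0017,-0.0315,0.008],"dr":[0,0,0]},{"claw":-1,"translation":[0.0018,-0.0315,0.008],"dr":[0,0,0]}])

```text
clock: 19.0
position: [0.5487, -0.0977, 0.2305]
tool_rot: [0.323, 0.035, 0.946, -0.013]
contact_force: [0.9, 0.3, -1.9]
width: 0.0238
```

Call:
jog_arm(steps=[{"claw":-1,"translation":[0.0018,-0.0315,0.008],"dr":[0,0,0]},{"claw":-1,"translation":[0.0018,-0.0315,0.008],"dr":[0,0,0]},{"claw":-1,"translation":[0.0018,-0.0315,0.008],"dr":[0,0,0]},{"claw":-1,"translation":[0,0,0],"dr":[0,0,0]},{"claw":-1,"translation":[0,0,0],"dr":[0,0,0]}])

```text
clock: 19.42
position: [0.5518, -0.1927, 0.2074]
tool_rot: [0.323, 0.037, 0.946, -0.012]
contact_force: [-0.0, 0.4, -2.4]
width: 0.0238
```

```bash
python3 - <<'E'
from station import r
from h import *
s=r.state();print(s["position"],s["joint_pos"].round(2),s["width"])
p,T=pose(s);print("lean",np.degrees(np.arccos(-T[2,2])),"yaw",np.degrees(np.arctan2(-T[0,1],T[1,1])),"ytilt",np.degrees(np.arcsin(T[2,1])))
legs(s,[scr(-.03,-.092,.012),scr(.03,-.092,.003)])
E
```

```text
[ 0.55181714 -0.19265205  0.20737738] [ 0.56 -0.13 -0.19  2.16 -0.42  0.51  2.17] 0.023819146329473392
lean 37.657136166870934 yaw -4.431914003533077 ytilt 0.05767133796122637
-- leg 3
t [0.0101, -0.011, 0.0228] dr [0.0, -0.11, -0.03]
t [0.0101, -0.011, 0.0228] dr [0.0, -0.11, -0.03]
t [0.0102, -0.011, 0.0228] dr [0.0, -0.11, -0.03]
-- leg 2
t [-0.0209, 0.0, 0.022] dr [0.0, 0.0, 0.0]
t [-0.0209, 0.0, 0.022] dr [0.0, 0.0, -0.0]
```

Call:
jog_arm(steps=[{"claw":-1,"translation":[0.01,-0.011,0.0228],"dr":[0,-0.3,0]},{"claw":-1,"translation":[0.01,-0.011,0.0228],"dr":[0,0,0]},{"claw":-1,"translation":[0.0102,-0.011,0.0228],"dr":[0,0,0]},{"claw":-1,"translation":[0,0,0],"dr":[0,0,0]},{"claw":-1,"translation":[0,0,0],"dr":[0,0,0]}])

```text
clock: 19.83
position: [0.568, -0.2238, 0.1342]
tool_rot: [0.325, 0.035, 0.945, -0.01]
contact_force: [-0.0, -0.1, -1.8]
width: 0.024
```

```bash
python3 - <<'E'
from station import r
from h import *
s=r.state();print(s["position"],s["joint_pos"].round(2),s["width"])
legs(s,[scr(.033,-.092,.002)])
c=r.capture("wrist");cv2.imwrite("pics/w13.png",c["color"]);W=cloud(c);S=tostand(W);img=c["color"]
m=(S[...,2]>.0895)&(S[...,2]<.101)&(S[...,0]>-.09)&(S[...,0]<.087)&(S[...,1]>-.13)&(S[...,1]<.13)&(img.max(2)<130)
n,l,st,ce=cv2.connectedComponentsWithStats(m.astype(np.uint8))
for i in range(1,n):
    if st[i,4]<100: continue
    k=S[l==i]; print(st[i,4],ce[i].round(),(k.min(0)*1000).round(),(k.max(0)*1000).round())
# scraper foot end
k=S[(S[...,0]>-.10)&(S[...,0]<.0)&(S[...,1]<-.06)&(S[...,1]>-.13)&(S[...,2]>.105)&(S[...,2]<.125)];print("foot top",len(k),k.min(0),k.max(0),np.median(k,0))
E
```

```text
[ 0.5679582  -0.22375093  0.13415254] [ 0.55  0.04 -0.13  2.17 -0.63  0.36  2.45] 0.02402299160629636
-- leg 2
t [-0.0217, -0.0017, 0.0229] dr [0.13, -0.05, 0.01]
t [-0.0217, -0.0016, 0.023] dr [0.13, -0.05, 0.01]
4232 [492. 162.] [-84.  -9.  90.] [-29.  53.  98.]
395 [275. 152.] [ -75. -103.   96.] [-72. -73. 101.]
1969 [476. 253.] [ 9. 45. 90.] [ 87.  89. 101.]
1461 [351. 255.] [ 27. -58.  90.] [65. -1. 97.]
foot top 3660 [-0.07506419 -0.10355819  0.10500438] [-0.02175981 -0.07327656  0.12498317] [-0.06844355 -0.08869455  0.11726673]
```

View pics/w13.png

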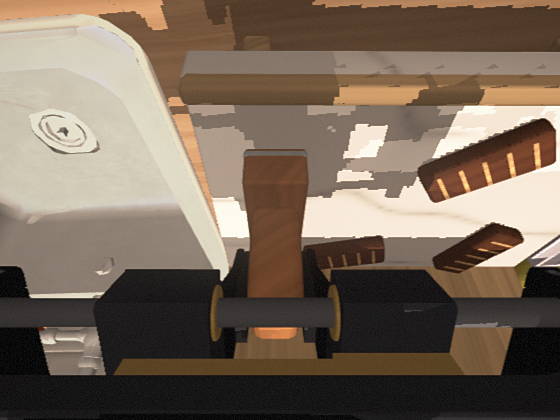

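Call:
jog_arm(steps=[{"claw":-1,"translation":[-0.011,-0.003,0.0115],"dr":[0.2,0,0]},{"claw":-1,"translation":[-0.011,0,0.0115],"dr":[0,0,0]},{"claw":-1,"translation":[-0.011,0,0.0115],"dr":[0,0,0]},{"claw":-1,"translation":[-0.01,0,0.0105],"dr":[0,0,0]},{"claw":-1,"translation":[0,0,0],"dr":[0,0,0]}])

```text
clock: 20.3
position: [0.6326, -0.2311, 0.1286]
tool_rot: [0.327, 0.035, 0.944, -0.013]
contact_force: [0.3, -0.2, -2.9]
width: 0.0242
```

```bash
python3 - <<'E'
from station import r
from h import *
s=r.state();print(s["position"],s["joint_pos"].round(2),s["width"],s["contact_force"])
print(delta(s,*scr(.033,-.092,.001)),tostand(s["position"]))
for n in("scene","side"):
    c=r.capture(n);cv2.imwrite(f"pics/{n}14.png",c["color"][130:330,180:440].repeat(3,0).repeat(3,1))
E
```

```text
[ 0.63256213 -0.23107188  0.12858447] [ 0.5   0.17 -0.12  2.05 -0.54  0.33  2.34] 0.02421476040470615 [ 0.25405998 -0.1597007  -2.90821486]
(array([ 0.0051, -0.0007,  0.0023]), array([0.04, 0.25, 0.15]), np.float64(0.1)) [ 0.04656943 -0.09128192  0.12858447]
```

View pics/scene14.png

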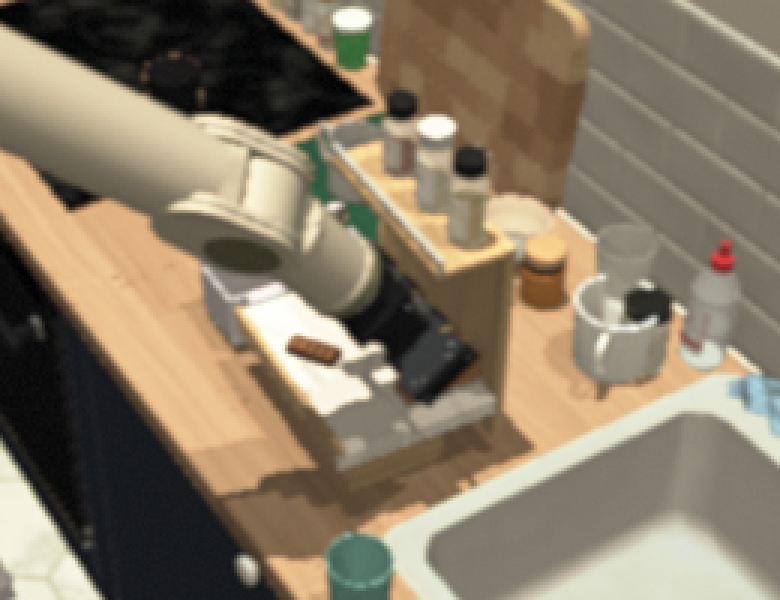

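Call:
jog_arm(steps=[{"claw":-1,"translation":[0.0048,0,0.002],"dr":[0,0.2,0.1]},{"claw":-1,"translation":[0,0,0],"dr":[0,0,0]},{"claw":-1,"translation":[0,0.01,0],"dr":[0,0,0]},{"claw":-1,"translation":[0,0.012,0],"dr":[0,0,0]},{"claw":-1,"translation":[0,0.012,0],"dr":[0,0,0]}])

```text
clock: 20.82
position: [0.6295, -0.1998, 0.1226]
tool_rot: [0.325, 0.038, 0.945, -0.013]
contact_force: [-0.3, -2.8, 0.3]
width: 0.024
```

```bash
python3 - <<'E'
from station import r
from h import *
s=r.state();print(s["joint_pos"].round(2),s["width"],s["contact_force"])
print(delta(s,*scr(.033,.165,.0015)),tostand(s["position"]))
E
```

```text
[ 0.41  0.15 -0.1   2.09 -0.46  0.29  2.21] 0.02396034679301034 [-0.32671022 -2.76273311  0.34163024]
(array([-2.400e-03,  2.254e-01, -1.000e-04]), array([-0.17, -0.03, -0.2 ]), np.float64(5.6)) [ 0.04114086 -0.06037452  0.1225851 ]
```

Call:
jog_arm(steps=[{"claw":-1,"translation":[-0.001,0.013,0],"dr":[0,0,0]},{"claw":-1,"translation":[0,0.013,0],"dr":[0,0,0]},{"claw":-1,"translation":[0,0.013,0],"dr":[0,0,0]},{"claw":-1,"translation":[0,0.013,0],"dr":[0,0,0]},{"claw":-1,"translation":[0,0.013,0],"dr":[0,0,0]}])

```text
clock: 21.23
position: [0.6351, -0.1341, 0.1227]
tool_rot: [0.325, 0.038, 0.945, -0.013]
contact_force: [0.4, -2.5, -1.5]
width: 0.0235
```

```bash
python3 - <<'E'
from station import r
from h import *
s=r.state();print(s["joint_pos"].round(2),s["width"],s["contact_force"])
print(delta(s,*scr(.033,.165,.0015)),tostand(s["position"]))
c=r.capture("wrist");cv2.imwrite("pics/w15.png",c["color"])
E
```

```text
[ 0.2   0.11 -0.03  2.13 -0.21  0.25  1.84] 0.02353028488472092 [ 0.38884957 -2.53774751 -1.46480089]
(array([-2.200e-03,  1.594e-01,  1.000e-04]), array([-0.08, -0.09, -0.17]), np.float64(4.0)) [0.04169783 0.00562769 0.12265364]
```

View pics/w15.png

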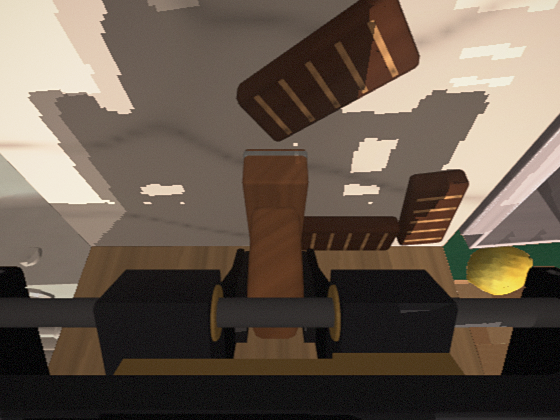

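Call:
jog_arm(steps=[{"claw":-1,"translation":[-0.001,0.013,0],"dr":[0,0,0]},{"claw":-1,"translation":[0,0.013,0],"dr":[0,0,0]},{"claw":-1,"translation":[0,0.013,0],"dr":[0,0,0]},{"claw":-1,"translation":[0,0.013,0],"dr":[0,0,0]},{"claw":-1,"translation":[0,0.013,0],"dr":[0,0,0]}])

```text
clock: 21.7
position: [0.6408, -0.0695, 0.1227]
tool_rot: [0.324, 0.038, 0.945, -0.012]
contact_force: [0.1, -1.0, -2.0]
width: 0.0238
```

```bash
python3 - <<'E'
from station import r
from h import *
s=r.state();print(s["joint_pos"].round(2),s["width"],s["contact_force"])
print(delta(s,*scr(.033,.165,.0015)),tostand(s["position"]))
c=r.capture("wrist");cv2.imwrite("pics/w16.png",c["color"])
E
```

```text
[-0.04  0.09  0.06  2.15  0.14  0.24  1.39] 0.023760574059889218 [ 0.05525262 -0.97099447 -1.96480967]
(array([-0.0018,  0.0945, -0.0002]), array([-0.06, -0.17, -0.17]), np.float64(2.4)) [0.04242473 0.07046969 0.12274021]
```

View pics/w16.png

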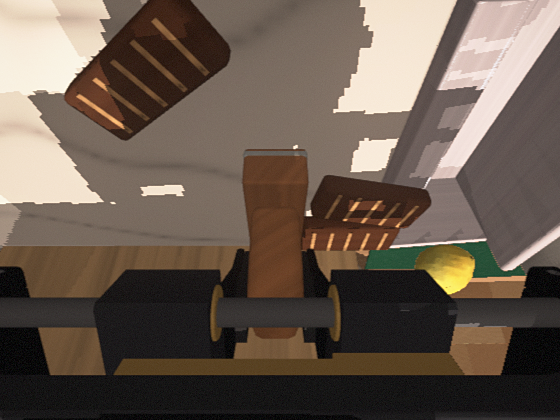

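Call:
jog_arm(steps=[{"claw":-1,"translation":[-0.001,0.013,0],"dr":[0,0,0]},{"claw":-1,"translation":[0,0.013,0],"dr":[0,0,0]},{"claw":-1,"translation":[0,0.013,0],"dr":[0,0,0]},{"claw":-1,"translation":[0,0.013,0],"dr":[0,0,0]},{"claw":-1,"translation":[0,0.012,0],"dr":[0,0,0]}])

```text
clock: 22.17
position: [0.6463, -0.0055, 0.1228]
tool_rot: [0.323, 0.037, 0.945, -0.012]
contact_force: [0.2, 0.3, -2.6]
width: 0.024
```

```bash
python3 - <<'E'
from station import r
from h import *
s=r.state();print(s["joint_pos"].round(2),s["width"],s["contact_force"])
print(delta(s,*scr(.033,.165,.0015)),tostand(s["position"]))
c=r.capture("wrist");cv2.imwrite("pics/w17.png",c["color"])
E
```

```text
[-0.23  0.1   0.11  2.14  0.44  0.28  0.97] 0.024047673817954345 [ 0.21825143  0.25771945 -2.59542092]
(array([-0.0015,  0.0304, -0.0005]), array([-0.05, -0.24, -0.13]), np.float64(0.8)) [0.04305026 0.13464565 0.12275608]
```

View pics/w17.png

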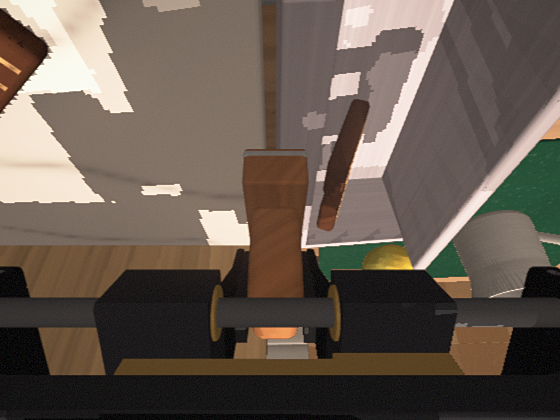

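Call:
jog_arm(steps=[{"claw":-1,"translation":[-0.001,0.01,-0.001],"dr":[0,0,0]},{"claw":-1,"translation":[0,0.009,0],"dr":[0,0,0]},{"claw":-1,"translation":[0,0,0],"dr":[0,0,0]},{"claw":-1,"translation":[0,0,0],"dr":[0,0,0]}])

```text
clock: 22.55
position: [0.6482, 0.0131, 0.1242]
tool_rot: [0.323, 0.037, 0.945, -0.012]
contact_force: [0.9, -0.5, -2.7]
width: 0.0236
```

```bash
python3 - <<'E'
from station import r
from h import *
s=r.state();print(s["joint_pos"].round(2),s["width"],s["contact_force"])
print(tostand(s["position"]))
c=r.capture("wrist");cv2.imwrite("pics/w18.png",c["color"])
c=r.capture("scene");cv2.imwrite("pics/s18.png",c["color"][130:330,180:440].repeat(3,0).repeat(3,1))
E
```

```text
[-0.28  0.1   0.11  2.14  0.5   0.3   0.88] 0.02359912895366084 [ 0.90258707 -0.45651295 -2.70678508]
[0.04353437 0.15333734 0.1241903 ]
```

View pics/w18.png

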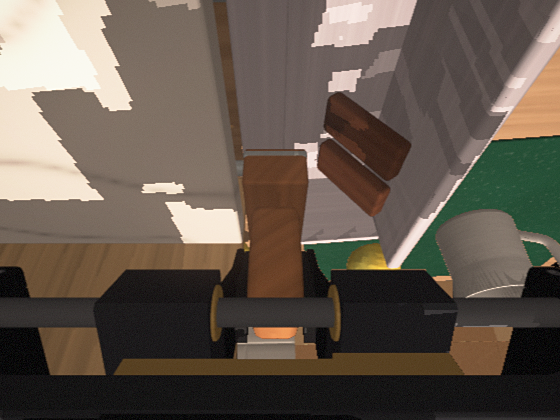

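View pics/s18.png

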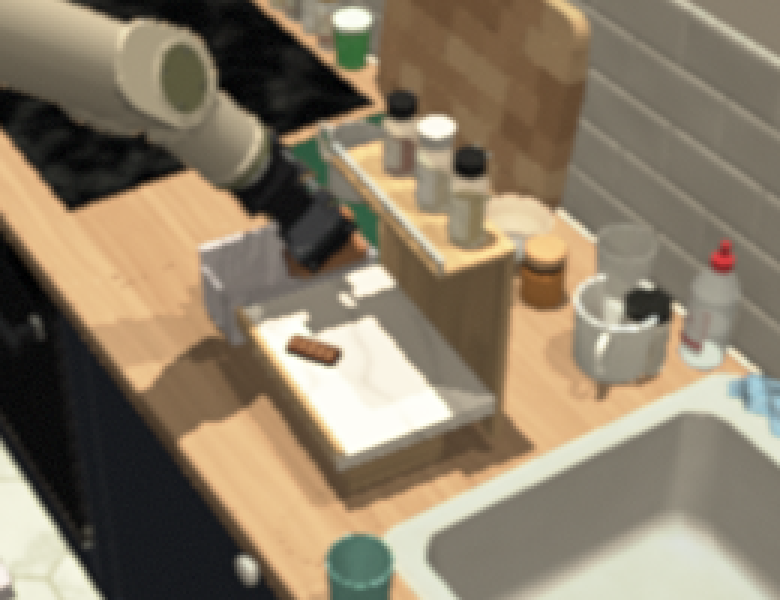

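Both back crusts are in the bin, at about (365,135) and (352,178). Next is the front crust.

```bash
python3 - <<'E'
from srch import *
from h import legs
s=r.state();q=s["joint_pos"];L=[]
for a in((.0,.14,.05),(-.046,-.042,.05),(-.046,-.042,.004),(-.046,.155,.001),(-.046,.09,.03)):
    q,m,n=gom(q,scr(*a)[0],T);print(a,q.round(2),round(m,2))
legs(s,[scr(.0,.14,.05),scr(-.046,-.042,.05)])
E
```

```text
(0.0, 0.14, 0.05) [-0.25 -0.07  0.08  2.16  0.38  0.43  1.03] 0.26
(-0.046, -0.042, 0.05) [-0.26 -0.16  0.54  2.23 -0.15  0.4   1.92] 0.19
(-0.046, -0.042, 0.004) [-0.35 -0.09  0.66  2.29 -0.34  0.29  2.12] 0.13
(-0.046, 0.155, 0.001) [-0.08 -0.1  -0.17  2.31  0.57  0.34  0.76] 0.09
(-0.046, 0.09, 0.03) [-0.1  -0.16  0.04  2.3   0.26  0.36  1.23] 0.11
-- leg 2
t [-0.002, -0.0063, -0.0291] dr [-0.03, -0.11, -0.08]
t [-0.002, -0.0063, -0.0291] dr [-0.03, -0.11, -0.08]
-- leg 6
t [0.006, -0.0303, -0.0047] dr [0.0, 0.0, 0.0]
t [0.006, -0.0303, -0.0047] dr [0.0, 0.0, 0.0]
t [0.006, -0.0303, -0.0047] dr [0.0, 0.0, 0.0]
t [0.006, -0.0303, -0.0047] dr [0.0, 0.0, -0.0]
t [0.006, -0.0303, -0.0047] dr [0.0, 0.0, 0.0]
t [0.006, -0.0303, -0.0047] dr [0.0, 0.0, 0.0]
```

Call:
jog_arm(steps=[{"claw":-1,"translation":[-0.002,-0.006,-0.029],"dr":[0,-0.3,-0.1]},{"claw":-1,"translation":[-0.002,-0.006,-0.029],"dr":[0,0,0]},{"claw":-1,"translation":[0.006,-0.0303,-0.0047],"dr":[0,0,0]},{"claw":-1,"translation":[0.006,-0.0303,-0.0047],"dr":[0,0,0]},{"claw":-1,"translation":[0.006,-0.0303,-0.0047],"dr":[0,0,0]}])

```text
clock: 23.07
position: [0.5847, -0.0866, 0.1732]
tool_rot: [0.327, 0.036, 0.944, -0.012]
contact_force: [-0.3, -0.9, -2.0]
width: 0.0239
```

Call:
jog_arm(steps=[{"claw":-1,"translation":[0.006,-0.0303,-0.0047],"dr":[0,0,0]},{"claw":-1,"translation":[0.006,-0.0303,-0.0047],"dr":[0,0,0]},{"claw":-1,"translation":[0.006,-0.0303,-0.0047],"dr":[0,0,0]},{"claw":-1,"translation":[0,0,0],"dr":[0,0,0]},{"claw":-1,"translation":[0,0,0],"dr":[0,0,0]}])

```text
clock: 23.48
position: [0.5547, -0.1762, 0.1726]
tool_rot: [0.326, 0.039, 0.944, -0.013]
contact_force: [-0.1, 0.3, -3.7]
width: 0.0236
```

```bash
python3 - <<'E'
from station import r
from h import *
s=r.state();print(s["joint_pos"].round(2),s["width"],s["contact_force"],tostand(s["position"]))
legs(s,[scr(-.045,-.042,.002)])
c=r.capture("wrist");cv2.imwrite("pics/w19.png",c["color"])
W=cloud(c);S=tostand(W);img=c["color"]
m=(S[...,2]>.0895)&(S[...,2]<.101)&(S[...,0]>-.09)&(S[...,0]<.087)&(S[...,1]>-.13)&(S[...,1]<.13)&(img.max(2)<130)
n,l,st,ce=cv2.connectedComponentsWithStats(m.astype(np.uint8))
for i in range(1,n):
    if st[i,4]<100: continue
    k=S[l==i]; print(st[i,4],ce[i].round(),(k.min(0)*1000).round(),(k.max(0)*1000).round())
E
```

```text
[-0.27 -0.17  0.55  2.25 -0.14  0.39  1.91] 0.023611287125346988 [-0.11588023  0.3081257  -3.72207665] [-0.03520489 -0.04255741  0.17264013]
-- leg 2
t [0.0144, 0.0003, 0.0193] dr [-0.07, 0.07, -0.13]
t [0.0143, 0.0003, 0.0193] dr [-0.07, 0.07, -0.13]
3271 [381. 136.] [-84.  -8.  90.] [-29.  54.  98.]
379 [216. 248.] [  85. -129.   90.] [ 87. -68. 101.]
587 [356. 248.] [ 85. -16.  90.] [ 87.  89. 101.]
```

View pics/w19.png

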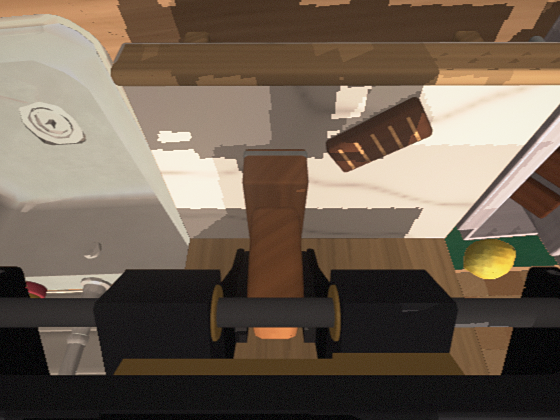

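Call:
jog_arm(steps=[{"claw":-1,"translation":[0.0095,0,0.0128],"dr":[0,0,-0.2]},{"claw":-1,"translation":[0.0095,0,0.0128],"dr":[0,0,0]},{"claw":-1,"translation":[0.009,0,0.0122],"dr":[0,0,0]},{"claw":-1,"translation":[0,0,0],"dr":[0,0,0]},{"claw":-1,"translation":[0,0,0],"dr":[0,0,0]}])

```text
clock: 23.95
position: [0.5569, -0.1727, 0.125]
tool_rot: [0.325, 0.034, 0.945, -0.013]
contact_force: [-0.4, -0.0, -2.3]
width: 0.0234
```

```bash
python3 - <<'E'
from station import r
from h import *
s=r.state();print(s["joint_pos"].round(2),s["width"],s["contact_force"],tostand(s["position"]))
print(delta(s,*scr(-.045,-.042,.001)))
E
```

```text
[-0.38 -0.08  0.68  2.3  -0.37  0.28  2.14] 0.023410333930463788 [-0.43284726 -0.02092528 -2.28460138] [-0.03332289 -0.03884409  0.12499772]
(array([ 0.0014, -0.0032,  0.0007]), array([0.03, 0.01, 0.26]), np.float64(0.1))
```

Call:
jog_arm(steps=[{"claw":-1,"translation":[0.001,0.008,0.0005],"dr":[0,0,0.25]},{"claw":-1,"translation":[0,0.012,0],"dr":[0,0,0]},{"claw":-1,"translation":[0,0.013,0],"dr":[0,0,0]},{"claw":-1,"translation":[0,0.013,0],"dr":[0,0,0]},{"claw":-1,"translation":[0,0.013,0],"dr":[0,0,0]}])

```text
clock: 24.37
position: [0.5616, -0.1139, 0.1258]
tool_rot: [0.327, 0.036, 0.944, -0.012]
contact_force: [0.1, -0.1, -3.3]
width: 0.0237
```

```bash
python3 - <<'E'
from station import r
from h import *
s=r.state();print(s["joint_pos"].round(2),s["width"],s["contact_force"],tostand(s["position"]))
print(delta(s,*scr(-.045,.155,.001)))
E
```

```text
[-0.28 -0.1   0.41  2.32 -0.02  0.24  1.67] 0.02366055792158831 [ 0.07379986 -0.05056036 -3.26594444] [-0.03311967  0.02011206  0.12578996]
(array([0.0021, 0.1349, 0.0012]), array([-0.  ,  0.19, -0.03]), np.float64(3.4))
```

Call:
jog_arm(steps=[{"claw":-1,"translation":[0.0015,0.013,0.001],"dr":[0,0.15,0]},{"claw":-1,"translation":[0,0.013,0],"dr":[0,0,0]},{"claw":-1,"translation":[0,0.013,0],"dr":[0,0,0]},{"claw":-1,"translation":[0,0.013,0],"dr":[0,0,0]},{"claw":-1,"translation":[0,0.013,0],"dr":[0,0,0]}])

```text
clock: 24.78
position: [0.5661, -0.0492, 0.1242]
tool_rot: [0.326, 0.037, 0.945, -0.013]
contact_force: [0.2, 0.2, -3.4]
width: 0.0235
```

```bash
python3 - <<'E'
from station import r
from h import *
s=r.state();print(s["joint_pos"].round(2),s["width"],s["contact_force"],tostand(s["position"]))
print(delta(s,*scr(-.045,.155,.001)))
c=r.capture("wrist");cv2.imwrite("pics/w20.png",c["color"])
E
```

```text
[-0.19 -0.09  0.14  2.33  0.34  0.26  1.15] 0.023486775327279958 [ 0.22858248  0.20010535 -3.38060846] [-0.03357016  0.08499225  0.12417762]
(array([0.0007, 0.07  , 0.0001]), array([-0.04,  0.06, -0.04]), np.float64(1.8))
```

View pics/w20.png

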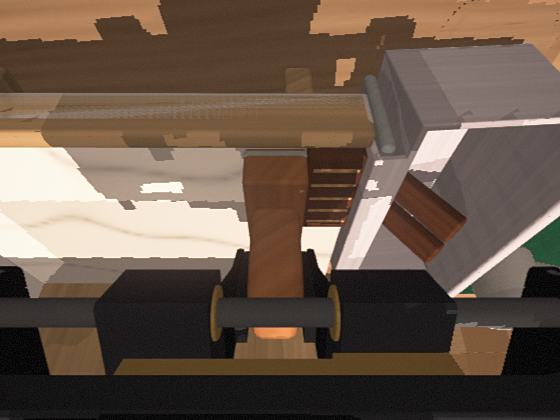

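Call:
jog_arm(steps=[{"claw":-1,"translation":[0,0.012,0],"dr":[0,0,0]},{"claw":-1,"translation":[0,0.012,0],"dr":[0,0,0]},{"claw":-1,"translation":[0,0.012,0],"dr":[0,0,0]},{"claw":-1,"translation":[0,0.012,0],"dr":[0,0,0]},{"claw":-1,"translation":[0,0.01,0],"dr":[0,0,0]}])

```text
clock: 25.25
position: [0.5707, 0.0087, 0.1243]
tool_rot: [0.326, 0.037, 0.945, -0.013]
contact_force: [-0.2, -1.1, -2.3]
width: 0.0236
```

```bash
python3 - <<'E'
from station import r
from h import *
s=r.state();print(s["joint_pos"].round(2),s["width"],s["contact_force"],tostand(s["position"]))
c=r.capture("wrist");cv2.imwrite("pics/w21.png",c["color"])
E
```

```text
[-0.18 -0.07 -0.02  2.31  0.6   0.3   0.78] 0.023626304982797046 [-0.16146339 -1.12848343 -2.28796714] [-0.03338613  0.14308632  0.12429228]
```

View pics/w21.png

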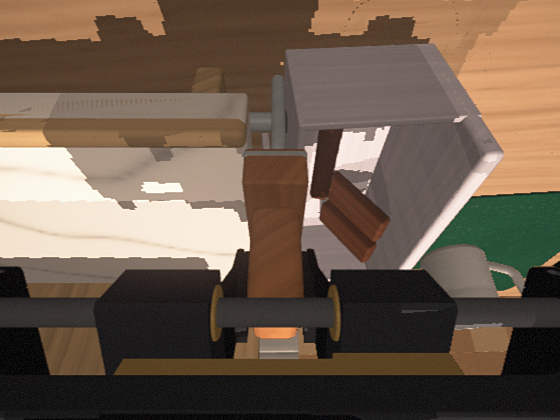

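Call:
jog_arm(steps=[{"claw":-1,"translation":[0,0.008,-0.001],"dr":[0,0,0]},{"claw":-1,"translation":[0,0,0],"dr":[0,0,0]},{"claw":-1,"translation":[-0.005,-0.012,-0.006],"dr":[0,0,0]},{"claw":-1,"translation":[-0.006,-0.025,-0.008],"dr":[0,0,0]},{"claw":-1,"translation":[0,-0.03,0],"dr":[0,0,0]}])

```text
clock: 25.72
position: [0.5663, -0.0508, 0.1443]
tool_rot: [0.327, 0.035, 0.944, -0.012]
contact_force: [1.3, 0.4, -3.3]
width: 0.0233
```

Call:
jog_arm(steps=[{"claw":-1,"translation":[0,-0.03,0],"dr":[0,0,0]},{"claw":-1,"translation":[0,-0.03,0],"dr":[0,0,0]},{"claw":-1,"translation":[-0.01,-0.02,0.01],"dr":[0,0,0]},{"claw":-1,"translation":[0,0,0],"dr":[0,0,0]},{"claw":-1,"translation":[0,0,0],"dr":[0,0,0]}])

```text
clock: 26.13
position: [0.5733, -0.1297, 0.1402]
tool_rot: [0.325, 0.038, 0.945, -0.013]
contact_force: [-0.8, 1.1, -3.3]
width: 0.0237
```

```bash
python3 - <<'E'
from station import r
from h import *
s=r.state();print(s["joint_pos"].round(2),s["width"],s["contact_force"],tostand(s["position"]))
c=r.capture("wrist");cv2.imwrite("pics/w22.png",c["color"]);W=tostand(cloud(c)).reshape(-1,3)
np.save("pics/w22_S.npy",tostand(cloud(c)))
legs(s,[scr(-.03,.02,.003)])
E
```

```text
[-0.3  -0.09  0.47  2.28 -0.09  0.29  1.75] 0.023660627324375544 [-0.84421129  1.10089994 -3.30322862] [-0.02028772  0.00523823  0.14017573]
-- leg 1
t [0.008, 0.0148, 0.0123] dr [-0.11, -0.02, -0.18]
```

View pics/w22.png

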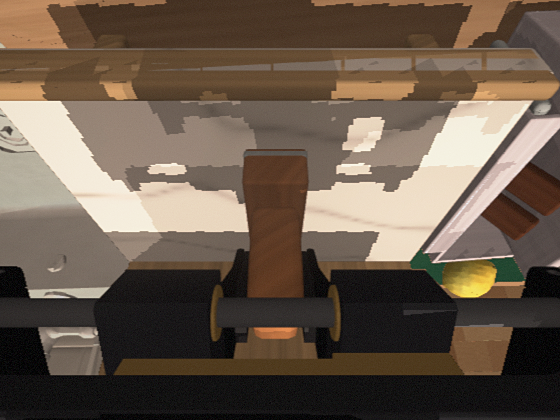

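```bash
python3 - <<'E'
from srch import *
from h import legs
s=r.state();q=s["joint_pos"]
q,m,n=gom(q,scr(.0,.005,.0)[0],T);print(q.round(2),round(m,2))
pp=scr(.0,.005,.0)[0]
for d in(.06,.1):
    q2,m,n=gom(q,pp-d*T[:,2],T);print(d,q2.round(2),round(m,2))
q3,m,n=gom(q2,pp-.1*T[:,2]+[0,0,.1],T);print(q3.round(2),round(m,2))
legs(s,[scr(0,.005,.003)])
E
```

```text
[-0.34 -0.    0.53  2.22 -0.27  0.27  1.93] 0.17
0.06 [-0.34 -0.16  0.5   2.24  0.05  0.39  1.63] 0.18
0.1 [-0.36 -0.27  0.48  2.24  0.17  0.48  1.52] 0.18
[-0.35 -0.34  0.43  2.08  0.18  0.71  1.51] 0.16
-- leg 1
t [-0.0162, -0.0016, 0.0307] dr [-0.04, -0.06, -0.1]
```

Call:
jog_arm(steps=[{"claw":-1,"translation":[-0.0085,-0.001,0.0155],"dr":[0,0,-0.1]},{"claw":-1,"translation":[-0.008,0,0.015],"dr":[0,0,0]},{"claw":-1,"translation":[0,0,0],"dr":[0,0,0]},{"claw":-1,"translation":[0,0,0],"dr":[0,0,0]}])

```text
clock: 26.52
position: [0.6045, -0.1302, 0.125]
tool_rot: [0.324, 0.035, 0.945, -0.012]
contact_force: [-1.7, 0.5, -3.3]
width: 0.0237
```

```bash
python3 - <<'E'
from station import r
from h import *
s=r.state();print(s["joint_pos"].round(2),s["width"],s["contact_force"],tostand(s["position"]))
p,T=pose(s);print("lean",np.degrees(np.arccos(-T[2,2])),"yaw",np.degrees(np.arctan2(-T[0,1],T[1,1])),"ytilt",np.degrees(np.arcsin(T[2,1])))
print(delta(s,[p[0],p[1],.1226],Rt(-4.4,38.02)))
E
```

```text
[-0.35  0.02  0.53  2.22 -0.3   0.25  1.94] 0.023658675656151245 [-1.71547754  0.52684051 -3.27120693] [0.01092226 0.00710872 0.12500378]
lean 37.84373055728852 yaw -4.257512696010346 ytilt -0.049174272415136576
(array([0.0015, 0.    , 0.0019]), array([ 0.05, -0.18,  0.14]), np.float64(0.1))
```

Call:
jog_arm(steps=[{"claw":-1,"translation":[0.001,0,0.0015],"dr":[0,-0.18,0]},{"claw":-1,"translation":[0.0006,0,0.0006],"dr":[0,0,0]},{"claw":-1,"translation":[0,0,0],"dr":[0,0,0]},{"claw":-1,"translation":[0,0,0],"dr":[0,0,0]}])

```text
clock: 26.85
position: [0.6044, -0.1314, 0.1232]
tool_rot: [0.326, 0.036, 0.944, -0.012]
contact_force: [-0.3, 0.7, -3.0]
width: 0.0236
```

Call:
jog_arm(steps=[{"claw":-1,"translation":[0.0006,0,0.0007],"dr":[0,0,0]},{"claw":-1,"translation":[0,0,0],"dr":[0,0,0]},{"claw":-1,"translation":[0,0,0],"dr":[0,0,0]}])

```text
clock: 27.1
position: [0.6049, -0.1315, 0.1226]
tool_rot: [0.327, 0.036, 0.944, -0.013]
contact_force: [-1.0, -1.0, 1.9]
width: 0.0238
```

Call:
jog_arm(steps=[{"claw":-0.3,"translation":[0,0,0],"dr":[0,0,0]},{"claw":0,"translation":[0,0,0],"dr":[0,0,0]},{"claw":0.2,"translation":[0,0,0],"dr":[0,0,0]},{"claw":0.3,"translation":[0,0,0],"dr":[0,0,0]},{"claw":0.3,"translation":[0,0,0],"dr":[0,0,0]}])

```text
clock: 27.52
position: [0.6047, -0.1314, 0.1222]
tool_rot: [0.326, 0.036, 0.944, -0.013]
contact_force: [-0.5, -0.6, -0.8]
width: 0.0492
```

```bash
python3 - <<'E'
from station import r
from h import *
s=r.state();print(s["width"],s["contact_force"],tostand(s["position"]))
c=r.capture("wrist");cv2.imwrite("pics/w23.png",c["color"])
E
```

```text
0.049193800737961695 [-0.52572301 -0.63250545 -0.7798088 ] [0.0112102  0.00594695 0.12217677]
```

View pics/w23.png

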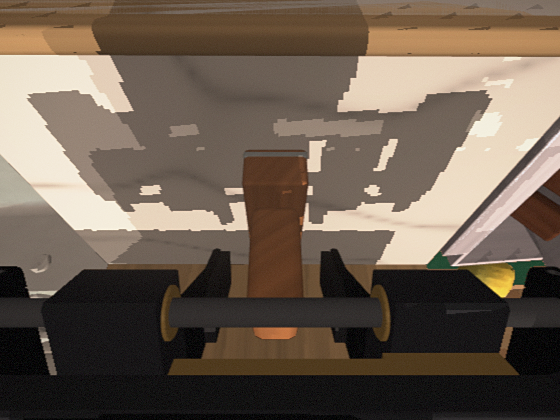

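The scraper stands upright at (275,215), and the fingers at 215 and 340 are clear of it. I'll withdraw along the tool axis.

Call:
jog_arm(steps=[{"claw":0.4,"translation":[0,0,-0.01],"dr":[0,0,0]},{"claw":0.4,"translation":[0,0,-0.02],"dr":[0,0,0]},{"claw":0.4,"translation":[0,0,-0.025],"dr":[0,0,0]},{"claw":0.4,"translation":[0,0,-0.025],"dr":[0,0,0]},{"claw":0.4,"translation":[-0.01,0,-0.025],"dr":[0,0,0]}])

```text
clock: 27.98
position: [0.5457, -0.1272, 0.2102]
tool_rot: [0.325, 0.036, 0.945, -0.013]
contact_force: [1.0, -0.1, -0.6]
width: 0.0608
```

Call:
jog_arm(steps=[{"claw":0.4,"translation":[-0.02,0.02,-0.02],"dr":[0,0,0]},{"claw":0.4,"translation":[-0.02,0.03,-0.02],"dr":[0,0,0]},{"claw":0.4,"translation":[-0.015,0.035,-0.015],"dr":[0,0,0]},{"claw":0.4,"translation":[-0.01,0.035,-0.01],"dr":[0,0,0]},{"claw":0.4,"translation":[0,0.03,0],"dr":[0,0,0]}])

```text
clock: 28.4
position: [0.5716, 0.0244, 0.3067]
tool_rot: [0.329, 0.036, 0.944, -0.012]
contact_force: [0.4, -0.3, 1.1]
width: 0.061
```

```bash
python3 - <<'E'
from station import r
from h import *
s=r.state();print(s["position"],s["joint_pos"].round(2),s["contact_force"])
for n in("wrist","scene"):
    c=r.capture(n);im=c["color"];np.save(f"pics/f_{n}.npy",tostand(cloud(c)))
    cv2.imwrite(f"pics/f_{n}.png",im if n=="wrist" else im[130:330,180:440].repeat(3,0).repeat(3,1))
E
```

```text
[0.57164841 0.02444871 0.30667299] [-0.25 -0.28  0.01  2.07  0.3   0.73  1.09] [ 0.44475848 -0.34451804  1.07741311]
```

View pics/f_wrist.png

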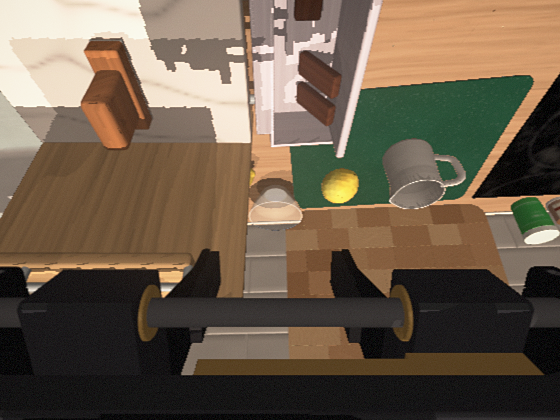

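View pics/f_scene.png

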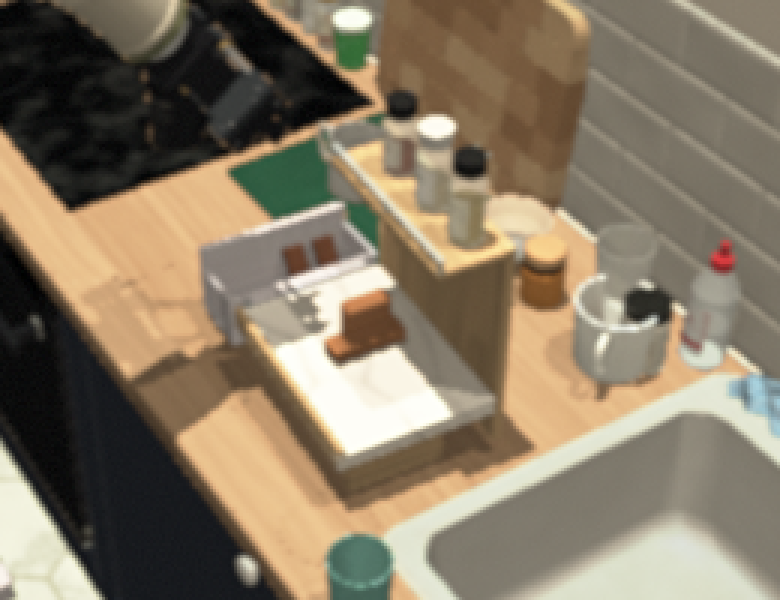

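Call:
jog_arm(steps=[{"claw":0.4,"translation":[0.02,0.03,0],"dr":[0,5,0]},{"claw":0.4,"translation":[0.02,0.03,0],"dr":[0,7,0]},{"claw":0.4,"translation":[0,0.02,0],"dr":[0,7,0]},{"claw":0.4,"translation":[0,0,0],"dr":[0,7,0]},{"claw":0.4,"translation":[0,0,0],"dr":[0,7,0]}])

```text
clock: 28.92
position: [0.5438, 0.1056, 0.2796]
tool_rot: [0.042, 0.036, 0.998, -0.001]
contact_force: [0.3, -0.6, 0.5]
width: 0.0606
```

```bash
python3 - <<'E'
from station import r
from h import *
c=r.capture("wrist");S=tostand(cloud(c));cv2.imwrite("pics/f2.png",c["color"]);img=c["color"]
P=S.reshape(-1,3);P=P[np.isfinite(P[:,0])]
dark=(img[...,2].astype(int)-img[...,0]>25)&(img.max(2)<150)&(S[...,1]>.13)&(S[...,1]<.25)&(abs(S[...,0])<.11)&(S[...,2]>0)&(S[...,2]<.12)
n,l,st,ce=cv2.connectedComponentsWithStats(dark.astype(np.uint8))
for i in range(1,n):
    if st[i,4]>80: k=S[l==i];print(st[i,4],ce[i].round(),(k.min(0)*1000).round(),(k.max(0)*1000).round())
w=P[(P[:,2]>.09)&(P[:,2]<.115)&(P[:,1]>.2)&(P[:,1]<.27)];print("wall",w.min(0).round(4),w.max(0).round(4),np.percentile(w[:,2],95),cv2.minAreaRect((w[:,:2]*1000).astype(np.float32)))
f=P[(P[:,2]>.005)&(P[:,2]<.024)&(P[:,1]>.165)&(P[:,1]<.225)&(abs(P[:,0])<.09)]
A=np.c_[f[:,:2],np.ones(len(f))];k=np.linalg.lstsq(A,f[:,2],rcond=None)[0];print("floor slope deg x,y",np.degrees(np.arctan(k[:2])),len(f), "z at 0,.196",A.shape and k@[0,.196,1])
g=P[(P[:,2]>.15)&(P[:,2]<.163)&(P[:,1]>-.03)&(P[:,1]<.04)&(abs(P[:,0])<.06)];print("scraper top",len(g),g.min(0).round(3),g.max(0).round(3))
E
```

```text
848 [240. 168.] [-94. 177.  15.] [-29. 208.  78.]
557 [254. 231.] [  5. 185.  13.] [ 62. 230.  72.]
592 [254. 256.] [ 44. 186.  15.] [ 94. 230.  72.]
wall [-0.0975  0.2349  0.09  ] [0.0884 0.2455 0.1015] 0.10033017079690895 ((-4.553901672363281, 240.1438751220703), (10.602276802062988, 185.89903259277344), 89.94478607177734)
floor slope deg x,y [-0.03747143 -4.59444352] 3113 z at 0,.196 0.014912471430125813
scraper top 1227 [-0.027 -0.005  0.15 ] [0.028 0.02  0.158]
```

View pics/f2.png

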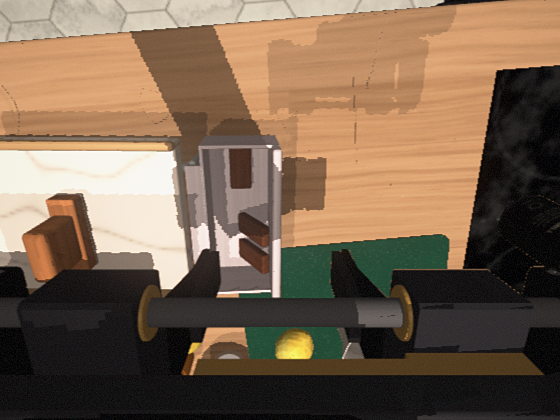

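All three crusts are inside the bin, at (240,168), (254,231) and (254,256). The bin droops 4.6°, and the scraper stands at about (60,235).

Call:
jog_arm(steps=[{"claw":0.4,"translation":[0,0,-0.02],"dr":[0,0,0]},{"claw":0.4,"translation":[0,0,0],"dr":[0,0,0]},{"claw":0.4,"translation":[0,0,0],"dr":[0,0,0]},{"claw":0.4,"translation":[0,0,0],"dr":[0,0,0]}])

```text
clock: 29.3
position: [0.5419, 0.1037, 0.2982]
tool_rot: [0.045, 0.038, 0.998, -0.002]
contact_force: [0.7, 0.0, 0.1]
width: 0.0609
```

```bash
python3 - <<'E'
from station import r
s=r.state();print(s["clock"],s["position"],abs(s["qvel"]).max(),s["contact_force"])
print(r.job_done())
E
```

```text
29.3 [0.54190477 0.10367586 0.29824151] 0.009003014487028073 [0.67731981 0.04973786 0.0518387 ]
the job is handed in; nothing more can be done
None
```

I hung the crumb bin on the rail and let go of it. Then I wiped all three crusts into it with the scraper held at a 38° slant, in two passes (back, then front), and left the scraper standing on the marble. The job was handed in at 29.3 s with the arm clear of everything.

What the last checks showed:
- **Bin:** it hangs square to the rail in x and droops 4.6° outward, inside the 5° allowed but close to it. Its underside is about 15 mm above the worktop.
- **Crusts:** all three are inside the bin and below its rim; two lean against the outer wall and one lies near the front end. The marble is clear of crusts.
- **Scraper:** it stands upright near the middle of the slab, released.
- **Other objects:** nothing else was seen to have moved, but I did not re-measure the tin, tumbler and beaker at the end.
- **Forces:** the tool force readings stayed at a few newtons throughout.

One detour: on the first reach under the ledge, joint 7 came within 0.09 rad of its limit. I backed out and swung the arm round to a better posture before wiping; no joint reading passed its range.

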